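# Unload the coil spindles, clear the cups and book the tray in

### The job

Clear the three empty cups out of the grey tray by nesting them upright in size order inside the large cup on the bench (blue, then yellow, then red), and slide every wound coil up off its spindle and lay it flat in the tray, none on top of another. Then take the hand-held reader, point it squarely at the middle of the code label on the job card from about 6 cm away, hold it steady there for about two seconds, and stand it back on its parking mark. Leave the other things on the bench alone, and keep the large cup out of the tray.

Things in the scene. Friction and masses are not known exactly. Their poses are not given: they have to be found in the camera images.
- coil0: wound coil: copper winding on a green bobbin, a flat ring 60 mm outside, 26 mm bore, 24 mm high, about 110 g. Origin at the centre of its underside, z along its axis (either way up will do). Starts on one of the rack's spindles, or is absent (None from the start).
- coil1: wound coil: copper winding on a green bobbin, a flat ring 60 mm outside, 26 mm bore, 24 mm high, about 110 g. Origin at the centre of its underside, z along its axis (either way up will do). Starts on one of the rack's spindles, or is absent (None from the start).
- coil2: wound coil: copper winding on a green bobbin, a flat ring 60 mm outside, 26 mm bore, 24 mm high, about 110 g. Origin at the centre of its underside, z along its axis (either way up will do). Starts on one of the rack's spindles, or is absent (None from the start).
- coil3: wound coil: copper winding on a green bobbin, a flat ring 60 mm outside, 26 mm bore, 24 mm high, about 110 g. Origin at the centre of its underside, z along its axis (either way up will do). Starts on one of the rack's spindles, or is absent (None from the start).
- rack: fixed blue square plate, 200 x 200 x 12 mm, with four upright steel spindles (18 mm thick) at x, y = +-50 mm in its frame, each on a white shoulder 38 mm across; origin under its centre. A coil on a spindle has its underside 30 mm above the bench; the spindle tops are 85 mm above the bench, so a coil must rise 55 mm along the spindle to come free.
- spindle0 (a point): centre of the top of the rack's spindle at x -50, y -50 mm in the rack's frame
- spindle1 (a point): centre of the top of the rack's spindle at x -50, y 50 mm in the rack's frame
- spindle2 (a point): centre of the top of the rack's spindle at x 50, y -50 mm in the rack's frame
- spindle3 (a point): centre of the top of the rack's spindle at x 50, y 50 mm in the rack's frame
- tray: fixed grey shallow tray, 300 mm long (its x) by 140 mm wide (its y) outside; floor 3 mm thick, rim 4 mm thick and only 10 mm high. Origin under its centre. Room for four coils in a row along its x, flat on the floor, at a pitch of 72 mm. At the start the three smaller cups stand in it.
- cup_large: large aluminium open round cup, wall 3 mm, inner floor 5 mm above its underside, origin at the centre of its underside, z up. 96 mm outside at the rim, 86 mm at the foot, 40 mm high. Stands on the bench mat, outside the tray.
- cup_medium: medium blue open round cup, wall 3 mm, inner floor 5 mm above its underside, origin at the centre of its underside, z up. 68 mm outside at the rim, 58 mm at the foot, 55 mm high (inside the large cup its rim stands 20 mm above the large rim). Starts upright in the tray.
- cup_small: small yellow open round cup, wall 3 mm, inner floor 5 mm above its underside, origin at the centre of its underside, z up. 50 mm outside at the rim, 43 mm at the foot, 68 mm high (inside the medium cup its rim stands 18 mm above the medium rim). Starts upright in the tray.
- cup_tiny: smallest, red open round cup, wall 3 mm, inner floor 5 mm above its underside, origin at the centre of its underside, z up. 34 mm outside at the rim, 28 mm at the foot, 80 mm high (inside the small cup its rim stands 17 mm above the small rim). Starts upright in the tray.
- reader: hand-held code reader, about 140 g: white barrel 34 mm thick and 114 mm high in all, standing on its black hood (48 mm across, the lowest 25 mm). Origin at the centre of the lens on its underside; it looks straight along its own -z (downwards as it stands); z up the barrel.
- pad: flat parking mark on the bench, a black disc with a yellow edge, 72 mm across, flush with the mat; origin at its centre. The reader starts on it.
- label: square code label (46 mm yellow square with a 37 mm black code) in the middle of a white job card (95 x 100 mm) on a fixed black stand, 60 mm above the bench, tilted back about 32 degrees so that it faces up and towards the robot. Origin at the label's centre on its face; z points straight out of the face, y is level.
- loupe: bystander, to be left alone: black eyepiece loupe, 38 mm across, 32 mm high; origin at its underside
- tape_roll: bystander, to be left alone: orange roll of tape lying flat, 76 mm across, 18 mm high; origin at its underside
- driver: bystander, to be left alone: screwdriver, about 160 mm long; origin at its underside
- solvent: bystander, to be left alone: solvent bottle with a red cap, 50 mm across, 120 mm high; origin at its underside
- swabs: bystander, to be left alone: glass jar with a white cap, 54 mm across, 75 mm high; origin at its underside
- connector: bystander, to be left alone: round metal connector, 28 mm across, 35 mm high; origin at its underside

How it is judged (in metres and radians):
On the way, in this order (a step that is already met when the one before it is completed fails the run):
1. every coil lies flat in the tray and the cups are nested, outside it (x of coil0 in the frame of tray between -0.118 and 0.118 m and y of coil0 in the frame of tray between -0.042 and 0.042 m and ((z of coil0 in the frame of tray below 0.009 m and angle between coil0's own z axis and vertical below 0.15 rad) or (z of coil0 in the frame of tray below 0.033 m and angle between coil0's own z axis and vertical above 2.99 rad)) and linear speed of each of coil0, coil1, coil2, coil3, cup_tiny below 0.03 m/s and x of coil1 in the frame of tray between -0.118 and 0.118 m and y of coil1 in the frame of tray between -0.042 and 0.042 m and ((z of coil1 in the frame of tray below 0.009 m and angle between coil1's own z axis and vertical below 0.15 rad) or (z of coil1 in the frame of tray below 0.033 m and angle between coil1's own z axis and vertical above 2.99 rad)) and x of coil2 in the frame of tray between -0.118 and 0.118 m and y of coil2 in the frame of tray between -0.042 and 0.042 m and ((z of coil2 in the frame of tray below 0.009 m and angle between coil2's own z axis and vertical below 0.15 rad) or (z of coil2 in the frame of tray below 0.033 m and angle between coil2's own z axis and vertical above 2.99 rad)) and x of coil3 in the frame of tray between -0.118 and 0.118 m and y of coil3 in the frame of tray between -0.042 and 0.042 m and ((z of coil3 in the frame of tray below 0.009 m and angle between coil3's own z axis and vertical below 0.15 rad) or (z of coil3 in the frame of tray below 0.033 m and angle between coil3's own z axis and vertical above 2.99 rad)) and horizontal distance between cup_medium and cup_large below 0.013 m and z of cup_medium in the frame of cup_large between 0 and 0.013 m and angle between each of cup_medium, cup_small, cup_tiny's own z axis and vertical below 0.2 rad and horizontal distance between cup_small and cup_medium below 0.013 m and z of cup_small in the frame of cup_medium between 0 and 0.013 m and horizontal distance between cup_tiny and cup_small below 0.013 m and z of cup_tiny in the frame of cup_small between 0 and 0.013 m and angle between cup_large's own z axis and vertical below 0.1 rad and height (world z) of cup_large below 0.012 m and (x of cup_large in the frame of tray above 0.19 m or y of cup_large in the frame of tray above 0.11 m or x of cup_large in the frame of tray below -0.19 m or y of cup_large in the frame of tray below -0.11 m)), for 0.3 s.
2. the reader is held steady, pointing squarely at the middle of the label, lens 30 to 100 mm from it (about 15 mm and 14 degrees allowed), for 1 s (z of label in the frame of reader between -0.1 and -0.03 m and angle between the z axis of reader and the z axis of label, either way round below 0.25 rad and linear speed of reader below 0.03 m/s and z of reader in the frame of label between 0.025 and 0.105 m and x of label in the frame of reader between -0.015 and 0.015 m and y of label in the frame of reader between -0.015 and 0.015 m), for 1 s.
At the end, for the whole second after the job is handed in: Every coil lies flat on the tray floor (centre within 118 mm along, 42 mm across of the tray's centre); cups seated medium in large, small in medium, tiny in small (13 mm), upright, large cup outside the tray; reader upright on its mark (20 mm); all at rest (all of step 1 and horizontal distance between reader and pad below 0.02 m and angle between reader's own z axis and vertical below 0.1 rad and height (world z) of reader below 0.008 m and linear speed of reader below 0.03 m/s); the robot touches nothing.
It fails at once if a bystander is moved more than 40 mm (distance of any of loupe, tape_roll, driver, solvent, swabs, connector from where it was at the start of the episode above 0.04 m).
Of coil0, coil1, coil2, coil3 only 3 to 4 are there at a start; the rules pass over those that are not, and their reading is None.
At some moment in a run one of cup_large, cup_medium, cup_small, reader may be knocked a few centimetres aside while the robot is not near it.
Once in a run the grip may slacken for a moment while it holds something.
It also fails if it takes over 210 s, if anything falls off the work surface, if the arm or the gripper's body presses on something with over 40 N, if the wrist force passes 120 N, or if a joint passes its speed limit or range.

### The arm

A 6-joint arm with a two-finger parallel gripper is mounted at the origin on the work surface. World frame = base frame: x ahead of the robot, y to its left, z up, the work surface at z = 0. Lengths are in m, angles in degrees, forces in N, time in s.
With the tool pointing down it reaches from about 0.4 to 0.825 m from the base axis. Payload 7 kg.
Tool frame: the origin (TCP) lies at the very end of the fingers, on their centre line; the grasp point (between the pads) lies 19 mm behind it; x points along the fingers, y is the direction in which the jaws open and shut, and the axes are right-handed (so a half turn about x gives the same grasp; the last joint's range is limited). The gripper opens to 88 mm and grips with 3 to 60 N. Pads are 19 mm wide; open, the fingers measure 130 mm over their backs; the gripper's body (78 mm by 193 mm) begins 47 mm behind the grasp point.
Start: joints at [85.376, 20.546, 0.682, 0, -70.136, -16.507], TCP at [0.243, 0.63, 0.196] pointing down, gripper open.
Joint ranges: [-176.03, 176.03], [-82.01, 121.73], [-58.28, 71.71], [-173.87, 95.51], [-174.79, -0.11], [-173.66, 173.66]. Speed limits (degrees/s): [136.94, 136.94, 172.46, 180, 180, 180].

### API

Orientations are given as [roll, pitch, yaw] about the fixed x, y, z axes, in that order (R = Rz(yaw) Ry(pitch) Rx(roll)).
In Python, from plant import monitor, eyes, ticket gives the robot as it stands. The module is installed in compiled form; this text tells all that it offers.
- The arm moves only by the shell command python3 -m crank 'ROWS'. ROWS is JSON, a list of rows, each an object with "linear": the shift along the world's x, y, z in units of 60 mm (1.0 is 60 mm), a list of three; "rot": the turn, a rotation vector about the world's x, y, z in units of 5 degrees (1.0 is 5 degrees), a list of three; "hand": the opening, from 0 (shut) to 1 (fully open). In form: [{"linear": [tx, ty, tz], "rot": [ax, ay, az], "hand": hand}, ...]. A call has 1 to 20 rows; each row shifts and turns the pose as measured when the row begins; what a row does not reach is not made up. A row lasts 1/8 s, in which the tool goes at most 62.5 mm and 10.7 degrees, less where a joint would pass 70% of its speed; a pose out of reach is approached as far as the arm can. A call is refused whole if a number of a shift passes 1 or a number of a turn 1, either way. A call with a gripper value outside its range is refused whole. The fingers move at their own pace and stop on an object; the grip force is fixed at half the most. Time passes only in rows, so rows that do not move let the fingers close. It gives the time, the measured TCP pose, the force and the opening at its end, in the units of the state.
- monitor.get_obs(): the state, without advancing time (a new reading comes with each control period).
- eyes.snapshot(name): name is "scene" or "top" or "wrist"; returns a dict with "image" (420x560x3 uint8, red, green, blue), "depth" (420x560 float32, m along the optical axis (not along the pixel's ray), 0 where there is no reading), "K" (3x3 intrinsics, pixels), "k1" (the pictures are not rectified: a ray, as slopes to the right and down, at radius r is drawn at 1 + k1 r^2 times it, then the intrinsics apply), "camera_from_world" (4x4, takes a point from world to camera coordinates); the wrist camera has in their place "hand_eye" (4x4, takes a point from camera to tool coordinates, whose origin is the TCP and whose axes are the tool frame's). Camera axes: x right, y up, looking along -z (the intrinsics and any distortion apply to the point x, -y, -z); pixel columns grow to the right and rows downward; lengths in m; the calibration is good to about 2 mm. A picture is of the moment at which its call begins: read the wrist's pose just before it.
- ticket.close_job(): hands the job in, once; it reports no verdict.
The state is a dict: "clock": time; "joint_pos": joint angles; "qvel": joint speeds; "tau": joint torques, N m; "tool_pos": TCP position; "orientation": TCP orientation; "force": force on the tool from outside, world axes, zero at the start; "moment": the same for the moment, N m; "opening": finger opening in m.
Only numpy, scipy, OpenCV 4.12 (cv2) and the standard library are available. Lean on these libraries where they do the work, as an engineer would, in place of code of your own. Each camera call takes 0.05 s, during which the arm holds its last target.

## Working session

There is one attempt and no reset: what is moved stays moved. The work goes in short steps, Python scripts to look and compute and a shell command to move; the robot and the scene stay as the last step left them, time stands still between calls to the robot, and variables do not carry over. Pictures are saved under pics/ and viewed, and the job is handed in when it is done.

```bash
ls; mkdir -p pics; python3 - <<'E'
from plant import monitor, eyes
import cv2
print(monitor.get_obs())
for n in ["scene","top","wrist"]:
    s=eyes.snapshot(n)
    cv2.imwrite(f"pics/{n}0.png",s["image"][:,:,::-1])
    print(n,s["K"].tolist(),s["k1"],(s.get("camera_from_world") if n!="wrist" else s["hand_eye"]).round(4).tolist())
E
```

```text
pics
{'clock': 0.0, 'joint_pos': array([ 8.53760470e+01,  2.05922586e+01,  6.33785876e-01, -2.10558730e-02,
       -7.01374965e+01, -1.65068228e+01]), 'qvel': array([ 0.06024652,  0.09063195, -0.10849824,  0.06704517,  0.10934135,
       -0.06310633]), 'tau': array([-1.05288764e-03, -5.82715452e+01,  2.93061000e+01,  6.99717566e+00,
        6.90771107e-03, -1.56751439e-04]), 'tool_pos': array([0.24316431, 0.62908463, 0.19521061]), 'orientation': array([  94.85449201,   89.90201008, -106.28345449]), 'force': array([-0.79099868,  0.07231392, -0.42791985]), 'moment': array([-0.00594584, -0.00305686,  0.02349889]), 'opening': 0.08777316597050609}
scene [[410.47155597142535, 0.0, 283.6371175754979], [0.0, 410.47155597142535, 205.47834841597344], [0.0, 0.0, 1.0]] -0.009457836670277582 [[0.5477, 0.8366, -0.0137, -0.2942], [-0.5856, 0.3949, 0.7079, 0.2582], [0.5976, -0.3797, 0.7062, -1.3968], [0.0, 0.0, 0.0, 1.0]]
top [[535.2373158606515, 0.0, 280.8595902210517], [0.0, 535.2373158606515, 219.10864384249362], [0.0, 0.0, 1.0]] -0.04884473361261702 [[0.0059, -1.0, -0.0012, -0.0052], [0.9916, 0.0057, 0.1289, -0.5251], [-0.1289, -0.0019, 0.9917, -1.3484], [0.0, 0.0, 0.0, 1.0]]
wrist [[319.34252091065025, 0.0, 280.58825665537756], [0.0, 319.34252091065025, 211.114664385542], [0.0, 0.0, 1.0]] -0.06057243902849043 [[-0.0001, 0.2851, -0.9585, -0.1881], [1.0, -0.0012, -0.0005, 0.0004], [-0.0013, -0.9585, -0.2851, -0.0757], [0.0, 0.0, 0.0, 1.0]]
```

View pics/scene0.png

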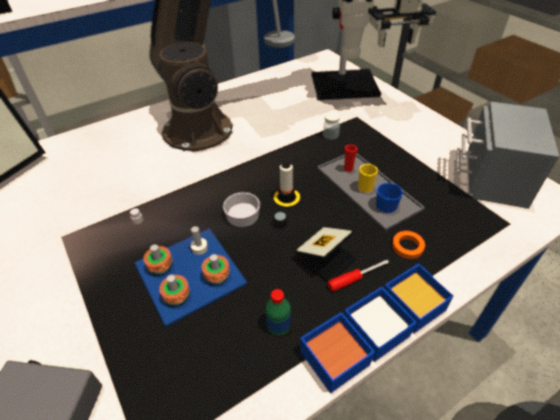

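View pics/top0.png

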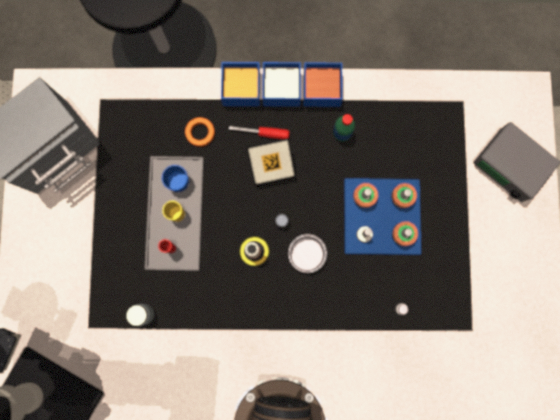

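View pics/wrist0.png

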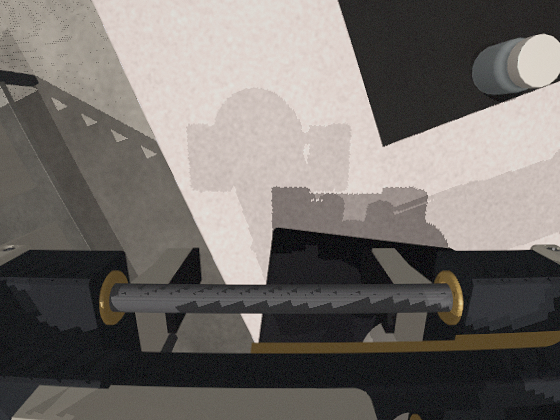

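```bash
cat > h.py <<'E'
import numpy as np, cv2
from plant import monitor, eyes
from scipy.spatial.transform import Rotation as Rot
def slopes(s,u,v):
    K=s["K"]; x=(np.asarray(u,float)-K[0,2])/K[0,0]; y=(np.asarray(v,float)-K[1,2])/K[1,1]
    a,b=x.copy(),y.copy()
    for _ in range(15):
        f=1+s["k1"]*(a*a+b*b); a=x/f; b=y/f
    return a,b
def c2w(s,obs=None):
    if "camera_from_world" in s: return np.linalg.inv(s["camera_from_world"])
    T=np.eye(4); T[:3,:3]=Rot.from_euler("xyz",obs["orientation"],degrees=True).as_matrix(); T[:3,3]=obs["tool_pos"]
    return T@s["hand_eye"]
def cloud(s,obs=None):
    v,u=np.mgrid[:420,:560]; a,b=slopes(s,u,v); d=s["depth"]
    P=np.stack([a*d,-b*d,-d,np.ones_like(d)],-1)@c2w(s,obs).T
    P=P[...,:3]; P[d==0]=np.nan
    return P
def plane(s,u,v,z,obs=None):
    a,b=slopes(s,u,v); T=c2w(s,obs)
    r=np.stack([a,-b,-np.ones_like(a)],-1)@T[:3,:3].T; o=T[:3,3]
    t=(z-o[2])/r[...,2]; return o+r*t[...,None]
def circ(p):
    p=np.asarray(p); A=np.c_[2*p[:,:2],np.ones(len(p))]; q=np.linalg.lstsq(A,(p[:,:2]**2).sum(1),rcond=None)[0]
    return q[:2],np.sqrt(q[2]+q[:2]@q[:2])
def colours(s):
    h=cv2.cvtColor(s["image"],cv2.COLOR_RGB2HSV).astype(int); H,S,V=h[...,0],h[...,1],h[...,2]
    return dict(red=((H<8)|(H>172))&(S>150)&(V>80),yellow=(H>18)&(H<34)&(S>140)&(V>90),blue=(H>100)&(H<125)&(S>130)&(V>60),
      green=(H>40)&(H<85)&(S>90)&(V>40),copper=(H<20)&(S>80)&(V>60)),h
def snap(n,name=None):
    o=monitor.get_obs(); s=eyes.snapshot(n)
    if name: cv2.imwrite(f"pics/{name}.png",s["image"][:,:,::-1])
    return s,o
E
python3 - <<'E'
from h import *
s,o=snap("top"); P=cloud(s); C,h=colours(s)
z=P[...,2]
print("mat z",np.nanmedian(z[280:310,150:400]))
def comps(m,mn=15):
    n,l,st,c=cv2.connectedComponentsWithStats(m.astype(np.uint8))
    for i in range(1,n):
        if st[i,4]>=mn: yield l==i,st[i],c[i]
for k in ["red","yellow","blue","green"]:
    for m,st,c in comps(C[k]&(z>-.01)&(z<.16)):
        q=P[m]; zt=np.nanpercentile(q[:,2],95); r=q[q[:,2]>zt-.006]
        cc,R=cv2.minEnclosingCircle(r[:,:2].astype(np.float32))
        print(k,c.round(0),st[2:5],"ztop",zt.round(3),"enc",np.round(cc,3),round(R,3),"mean",r.mean(0).round(3))
# cup_large, reader etc by height
for m,st,c in comps((z>.012)&(z<.2)&(P[...,0]>.3)&(np.abs(P[...,1])<.45),20):
    q=P[m]; print("obj",c.round(0),st[4],q.mean(0).round(3),"zmax",np.nanpercentile(q[:,2],97).round(3))
# tray: grey
tray=(z>-.005)&(z<.03)&(h[...,1]<60)&(h[...,2]>60)&(h[...,2]<150)
for m,st,c in comps(tray,500):
    r=cv2.minAreaRect(P[m][:,:2].astype(np.float32)); print("tray?",c,st[4],r)
rk=C["blue"]&(z<.02)
for m,st,c in comps(rk,500):
    r=cv2.minAreaRect(P[m][:,:2].astype(np.float32)); print("rack?",c,st[4],r,np.median(P[m][:,2]))
E
python3 - <<'E'
import cv2
i=cv2.imread("pics/top0.png")[90:330,90:475]; cv2.imwrite("pics/topz.png",cv2.resize(i,(770,480),interpolation=2))
E
```

```text
mat z 0.0014511348501748955
red [347. 119.] [11 11 97] ztop 0.125 enc [ 0.765 -0.164] 0.012 mean [ 0.764 -0.164  0.122]
red [274. 132.] [ 32  13 327] ztop 0.03 enc [0.748 0.021] 0.044 mean [0.758 0.018 0.027]
red [167. 246.] [ 17  13 155] ztop 0.085 enc [0.451 0.284] 0.016 mean [0.452 0.284 0.083]
yellow [240.  82.] [ 33  27 843] ztop 0.041 enc [0.894 0.109] 0.055 mean [0.894 0.111 0.038]
yellow [270. 161.] [ 18  18 190] ztop 0.071 enc [0.682 0.027] 0.02 mean [0.68  0.027 0.069]
yellow [173. 211.] [ 21  19 309] ztop 0.073 enc [0.542 0.271] 0.025 mean [0.54  0.269 0.072]
yellow [254. 251.] [ 29  30 360] ztop 0.007 enc [0.446 0.069] 0.039 mean [0.443 0.067 0.005]
blue [240.  64.] [ 37   4 115] ztop 0.062 enc [0.933 0.109] 0.048 mean [0.937 0.108 0.06 ]
blue [282.  64.] [ 36   4 117] ztop 0.062 enc [ 0.933 -0.001] 0.047 mean [ 0.937 -0.004  0.06 ]
blue [322.  65.] [ 37   5 131] ztop 0.063 enc [ 0.937 -0.113] 0.047 mean [ 0.937 -0.1    0.061]
blue [240. 102.] [ 37   8 230] ztop 0.054 enc [0.84  0.107] 0.047 mean [0.84  0.115 0.052]
blue [281. 102.] [ 37   8 232] ztop 0.056 enc [ 0.841 -0
[... 1470 characters left out ...]
118
obj [141. 305.] 40 [0.303 0.347 0.051] zmax 0.076
obj [401. 306.] 36 [ 0.305 -0.31   0.028] zmax 0.04
tray? [ 86.48275862 196.42528736] 609 ((0.4870642423629761, 0.5443704128265381), (0.472037672996521, 0.10342264920473099), 0.24595794081687927)
tray? [168.37987307 208.9057117 ] 1103 ((0.5471231341362, 0.2825244665145874), (0.150022491812706, 0.31153595447540283), 89.54403686523438)
tray? [ 64.13729128 360.54174397] 1617 ((0.11801904439926147, 0.5630201101303101), (0.24565903842449188, 0.16249220073223114), 64.82649993896484)
rack? [378.56339978 219.01245847] 3612 ((0.5395529866218567, -0.2696440815925598), (0.20498710870742798, 0.2043701559305191), 89.5545425415039) 0.012931672447931142
```

View pics/topz.png

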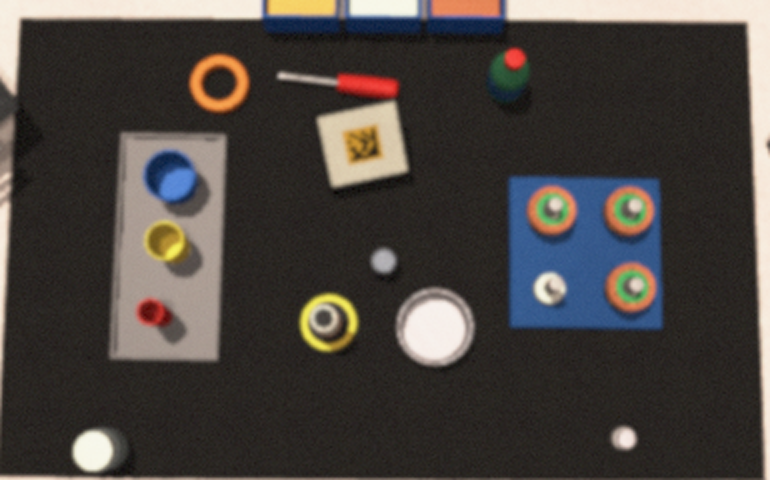

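```bash
cat >> h.py <<'E'
def axes(o): return Rot.from_euler("xyz",o["orientation"],degrees=True).as_matrix()
def go(p,R=None):
    o=monitor.get_obs(); d=(np.array(p)-o["tool_pos"])/.06
    print("from",o["tool_pos"].round(4),"shift units",d.round(2),"rows",np.ceil(np.abs(d).max()))
    if R is not None:
        r=Rot.from_matrix(np.array(R)@axes(o).T).as_rotvec(degrees=True)/5; print("rot units",r.round(2))
E
python3 - <<'E'
from h import *
s,o=snap("top"); print(axes(o).round(3))
P=cloud(s); z=P[...,2]
# large cup rim
v,u=np.mgrid[:420,:560]
m=(z>.034)&(z<.05)&(np.hypot(P[...,0]-.441,P[...,1]+.072)<.07); print(cv2.minEnclosingCircle(P[m][:,:2].astype(np.float32)),circ(P[m]))
# reader top
m=(z>.1)&(np.hypot(P[...,0]-.44,P[...,1]-.067)<.06); print(P[m].mean(0),cv2.minEnclosingCircle(P[m][:,:2].astype(np.float32)))
# pad by yellow ring at z=.0
C,h=colours(s); m=C["yellow"]&(np.hypot(P[...,0]-.44,P[...,1]-.067)<.06)
q=plane(s,u[m],v[m],0.); print("pad",cv2.minEnclosingCircle(q[:,:2].astype(np.float32)),circ(q))
# tray by brightness region
m=(h[...,2]>75)&(u>140)&(u<208)&(v>150)&(v<275)
n,l,st,c=cv2.connectedComponentsWithStats(m.astype(np.uint8)); i=1+st[1:,4].argmax()
k=l==i; r=cv2.minAreaRect(np.c_[u[k],v[k]].astype(np.float32)); b=cv2.boxPoints(r); print("traypx",r); print(plane(s,b[:,0],b[:,1],.008).round(4))
# card plane
m=(np.hypot(P[...,0]-.685,P[...,1]-.027)<.04)&(z>.035)
q=P[m]; cc=q.mean(0); n=np.linalg.svd(q-cc)[2][2]; n*=np.sign(n[2]); print("card n",n,cc,m.sum())
ym=(C["yellow"]|(h[...,1]>90))&(np.hypot(P[...,0]-.685,P[...,1]-.027)<.045)&(z>.035); q=P[ym]; print("label",q.mean(0),ym.sum(),cv2.minAreaRect(np.c_[u[ym],v[ym]].astype(np.float32)))
print("tilt",np.degrees(np.arccos(n[2])))
E
```

```text
[[-0.    -0.361 -0.933]
 [-0.001 -0.933  0.361]
 [-1.     0.001 -0.   ]]
((0.4365276098251343, -0.06853194534778595), 0.0478324368596077) (array([ 0.43646951, -0.06843772]), np.float64(0.04584856089460344))
[0.44115914 0.06934458 0.11219297] ((0.4418373107910156, 0.06952507048845291), 0.017065342515707016)
pad ((0.4450518786907196, 0.06830266118049622), 0.03933383524417877) (array([0.44585739, 0.06884725]), np.float64(0.03333081693264888))
traypx ((173.62481689453125, 212.75482177734375), (55.42056655883789, 115.4531021118164), 2.2025980949401855)
[[0.3941 0.3551 0.008 ]
 [0.7027 0.3553 0.008 ]
 [0.6973 0.206  0.008 ]
 [0.3897 0.21   0.008 ]]
card n [-0.50624904 -0.11194225  0.85509113] [0.6825689  0.02636095 0.0693273 ] 800
label [0.66957031 0.02398047 0.06185003] 326 ((270.9615478515625, 161.80767822265625), (17.65045166015625, 18.43491554260254), 78.69007110595703)
tilt 31.230195938570787
```

```bash
cat >> h.py <<'E'
RD=np.array([[0,0,-1],[0,-1,0],[-1,0,0.]])
E
python3 -c "
from h import *
go([.627,.27,.14],RD)"
```

```text
from [0.2433 0.6294 0.1957] shift units [ 6.4  -5.99 -0.93] rows 7.0
rot units [ 0.01 -0.    4.23]
```

```bash
python3 -m crank '[{"linear":[0.7,-0.66,0],"rot":[0,0,0.5],"hand":1},{"linear":[0.7,-0.66,0],"rot":[0,0,0.5],"hand":1},{"linear":[0.7,-0.66,0],"rot":[0,0,0.5],"hand":1},{"linear":[0.7,-0.66,0],"rot":[0,0,0.5],"hand":1},{"linear":[0.7,-0.66,0],"rot":[0,0,0.5],"hand":1},{"linear":[0.7,-0.66,0],"rot":[0,0,0.5],"hand":1},{"linear":[0.7,-0.66,0],"rot":[0,0,0.5],"hand":1},{"linear":[0.7,-0.66,-0.4],"rot":[0,0,0.5],"hand":1},{"linear":[0.6,-0.6,-0.4],"rot":[0,0,0.23],"hand":1}]'; python3 - <<'E'
from h import *
go([.627,.27,.14],RD); 
s,o=snap("wrist","w1"); print(axes(o).round(3))
E
```

```text
clock: 1.38
tool_pos: [0.6221, 0.2694, 0.1487]
orientation: [-158.8, 89.7, 22.4]
force: [0.3, 0.5, -0.4]
opening: 0.0874
from [0.6221 0.2694 0.1487] shift units [ 0.08  0.01 -0.15] rows 1.0
rot units [-0.02  0.05 -0.24]
[[ 0.005  0.021 -1.   ]
 [ 0.002 -1.    -0.021]
 [-1.    -0.002 -0.005]]
```

View pics/w1.png

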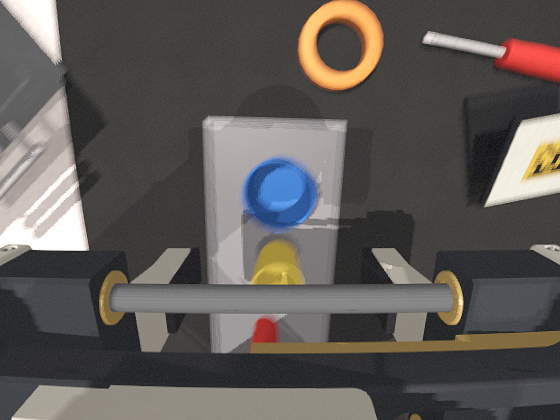

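```bash
cat >> h.py <<'E'
def rimfit(s,o,col,zr,box=None):
    C,_=colours(s); m=C[col].copy()
    P=cloud(s,o)
    if box: m&=(P[...,0]>box[0])&(P[...,0]<box[1])&(P[...,1]>box[2])&(P[...,1]<box[3])
    m&=(np.abs(P[...,2]-zr)<.007)
    v,u=np.nonzero(m); q=plane(s,u,v,zr,o)
    c,r=cv2.minEnclosingCircle(q[:,:2].astype(np.float32)); c2,r2=circ(q)
    print(col,len(u),"enc",np.round(c,4),round(r,4),"fit",c2.round(4),r2.round(4),"z",np.median(P[m][:,2]).round(4))
E
python3 - <<'E'
from h import *
s,o=snap("wrist")
rimfit(s,o,"blue",.058,(.57,.69,.2,.34))
s,o=snap("top")
rimfit(s,o,"blue",.058,(.57,.69,.2,.34))
rimfit(s,o,"yellow",.071,(.5,.59,.2,.34))
rimfit(s,o,"red",.083,(.4,.5,.2,.34))
go([.625,.27,.042],RD)
E
```

```text
blue 935 enc [0.6274 0.2739] 0.0338 fit [0.6279 0.2739] 0.0314 z 0.0573
blue 35 enc [0.627  0.2695] 0.0324 fit [0.6272 0.2704] 0.031 z 0.0573
yellow 83 enc [0.5415 0.272 ] 0.0252 fit [0.5412 0.2714] 0.0229 z 0.07
red 29 enc [0.449  0.2841] 0.0159 fit [0.4493 0.2841] 0.0144 z 0.0811
from [0.6213 0.2679 0.1469] shift units [ 0.06  0.04 -1.75] rows 2.0
rot units [ 0.01  0.01 -0.18]
```

```bash
python3 -m crank '[{"linear":[0.1,0.07,-0.6],"rot":[0,0,-0.2],"hand":1},{"linear":[0,0,-0.6],"rot":[0,0,0],"hand":1},{"linear":[0,0,-0.55],"rot":[0,0,0],"hand":1},{"linear":[0,0,0],"rot":[0,0,0],"hand":1}]'; python3 -c "
from h import *
go([.627,.272,.042],RD)"
```

```text
clock: 2.02
tool_pos: [0.6275, 0.2751, 0.0423]
orientation: [-159.4, 89.7, 20.6]
force: [0.4, -0.4, 1.1]
opening: 0.0874
from [0.6275 0.2751 0.0423] shift units [-0.01 -0.05 -0.01] rows 1.0
rot units [-0.02  0.06  0.01]
```

Close, then lift.

```bash
python3 -m crank '[{"linear":[0,-0.04,0],"rot":[0,0,0],"hand":0.7},{"linear":[0,0,0],"rot":[0,0,0],"hand":0.5},{"linear":[0,0,0],"rot":[0,0,0],"hand":0.5},{"linear":[0,0,0],"rot":[0,0,0],"hand":0.5},{"linear":[0,0,0],"rot":[0,0,0],"hand":0.5}]'; python3 -m crank '[{"linear":[0,0,0.7],"rot":[0,0,0],"hand":0.5},{"linear":[0,0,0.9],"rot":[0,0,0],"hand":0.5},{"linear":[0,0,0.9],"rot":[0,0,0],"hand":0.5},{"linear":[0,0,0],"rot":[0,0,0],"hand":0.5}]'; python3 - <<'E'
from h import *
go([.4365,-.0685,.19],RD)
s,o=snap("wrist","w2")
s,o=snap("scene","s2")
E
```

```text
clock: 2.65
tool_pos: [0.63, 0.2756, 0.049]
orientation: [-151.8, 89.2, 28.3]
force: [-0.4, 0.3, -0.3]
opening: 0.0456
clock: 3.15
tool_pos: [0.6292, 0.2744, 0.203]
orientation: [-155.4, 89.3, 24.7]
force: [0.1, -0.3, -1.1]
opening: 0.0436
from [0.6292 0.2744 0.203 ] shift units [-3.21 -5.72 -0.22] rows 6.0
rot units [-0.06  0.13 -0.01]
```

View pics/w2.png

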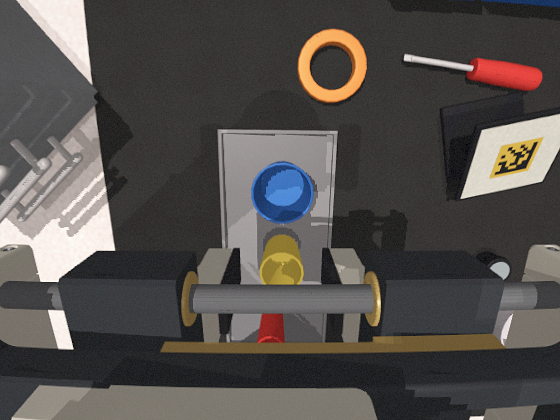

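View pics/s2.png

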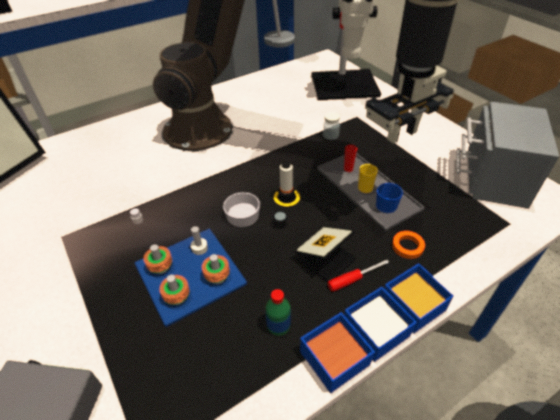

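```bash
python3 - <<'E'
from h import *
s,o=snap("wrist")
rimfit(s,o,"blue",.058,(.57,.69,.2,.34))
s,o=snap("top")
rimfit(s,o,"blue",.058,(.57,.69,.2,.34))
E
python3 -m crank '[{"linear":[0,0,0],"rot":[0,0,0],"hand":1},{"linear":[0,0,0],"rot":[0,0,0],"hand":1},{"linear":[0,0,0],"rot":[0,0,0],"hand":1},{"linear":[0,0,0],"rot":[0,0,0],"hand":1}]'
python3 -m crank '[{"linear":[0,0,0],"rot":[0,0,0],"hand":0.6},{"linear":[0,0,0],"rot":[0,0,0],"hand":0.6},{"linear":[0,0,0],"rot":[0,0,0],"hand":0.6}]'
```

```text
blue 643 enc [0.6274 0.2738] 0.0337 fit [0.6277 0.274 ] 0.0315 z 0.0572
blue 41 enc [0.6243 0.2704] 0.0323 fit [0.6267 0.2704] 0.0309 z 0.0569
clock: 3.85
tool_pos: [0.6248, 0.272, 0.1919]
orientation: [51.8, 89.7, -128.2]
force: [0.2, -0.2, 0.2]
opening: 0.0784
clock: 4.22
tool_pos: [0.6249, 0.272, 0.1919]
orientation: [52.4, 89.7, -127.6]
force: [-1.0, -0.1, 0.5]
opening: 0.0593
```

```bash
python3 -m crank '[{"linear":[0.04,0,-0.4],"rot":[0,0,0],"hand":1},{"linear":[0,0,-0.7],"rot":[0,0,0],"hand":1},{"linear":[0,0,-0.7],"rot":[0,0,0],"hand":1},{"linear":[0,0,-0.5],"rot":[0,0,0],"hand":1},{"linear":[0,0,-0.2],"rot":[0,0,0],"hand":1}]'; python3 - <<'E'
from h import *
go([.627,.272,.042],RD)
s,o=snap("wrist","w3")
s,o=snap("scene"); cv2.imwrite("pics/s3.png",cv2.resize(s["image"][60:260,280:460,::-1],(720,600) if 0 else (540,600)))
E
```

```text
clock: 4.85
tool_pos: [0.6287, 0.2728, 0.041]
orientation: [166.2, 89.9, -13.8]
force: [0.7, -0.2, -0.4]
opening: 0.0875
from [0.6287 0.2728 0.041 ] shift units [-0.03 -0.01  0.02] rows 1.0
rot units [ 0.01  0.03 -0.  ]
```

View pics/w3.png

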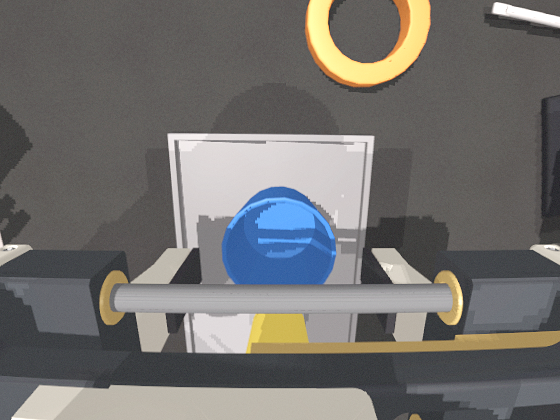

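View pics/s3.png

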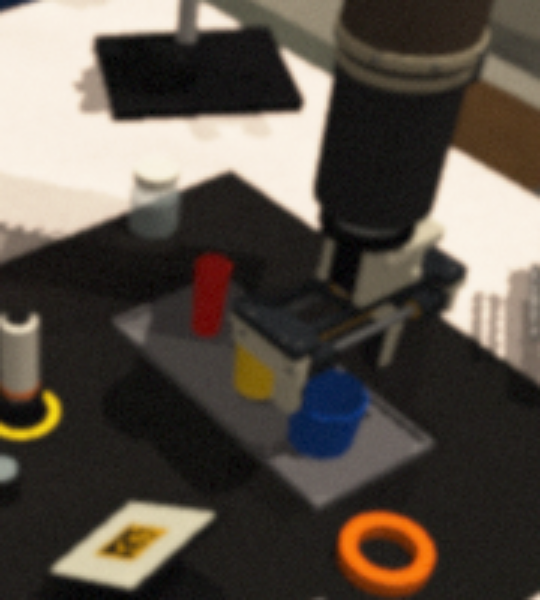

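```bash
python3 -m crank '[{"linear":[0,0,0],"rot":[0,0,0],"hand":0.8},{"linear":[0,0,0],"rot":[0,0,0],"hand":0.72},{"linear":[0,0,0],"rot":[0,0,0],"hand":0.7}]'; python3 -c "
from h import *
s,o=snap('wrist','w4');print(o['tool_pos'],o['force'],o['opening'])"
```

```text
clock: 5.32
tool_pos: [0.6312, 0.2744, 0.0457]
orientation: [-159.8, 89.5, 20.2]
force: [0.7, -1.0, -0.3]
opening: 0.0642
[0.63115099 0.27435851 0.04571125] [ 0.68622337 -0.97809234 -0.28703572] 0.0641779323610902
```

View pics/w4.png

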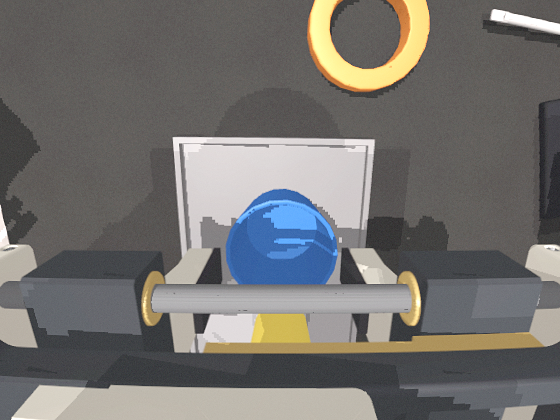

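```bash
python3 - <<'E'
from h import *
s,o=snap("wrist")
v,u=np.mgrid[:420,:560]; a,b=slopes(s,u,v); d=s["depth"]
T=np.stack([a*d,-b*d,-d,np.ones_like(d)],-1)@s["hand_eye"].T
for uv in [(215,255),(210,255),(205,255),(200,255),(195,255),(190,255),(185,255),(205,270),(205,290),(205,320),(195,340),(185,340),(345,255),(350,260),(360,260),(370,260),(380,270),(280,240),(280,210),(230,245),(333,245)]:
    print(uv,d[uv[1],uv[0]].round(3),T[uv[1],uv[0],:3].round(3))
print(o["tool_pos"])
E
```

```text
(215, 255) 0.161 [-0.04  -0.033 -0.008]
(210, 255) 0.16 [-0.041 -0.035 -0.009]
(205, 255) 0.157 [-0.044 -0.037 -0.01 ]
(200, 255) 0.157 [-0.044 -0.04  -0.01 ]
(195, 255) 0.157 [-0.044 -0.042 -0.01 ]
(190, 255) 0.157 [-0.044 -0.045 -0.01 ]
(185, 255) 0.244 [ 0.036 -0.073  0.026]
(205, 270) 0.145 [-0.057 -0.035 -0.008]
(205, 290) 0.087 [-0.111 -0.021 -0.03 ]
(205, 320) 0.131 [-0.075 -0.031  0.005]
(195, 340) 0.13 [-0.078 -0.035  0.013]
(185, 340) 0.115 [-0.092 -0.035  0.002]
(345, 255) 0.159 [-0.042  0.032 -0.009]
(350, 260) 0.155 [-0.047  0.034 -0.009]
(360, 260) 0.152 [-0.049  0.038 -0.01 ]
(370, 260) 0.151 [-0.05   0.043 -0.01 ]
(380, 270) 0.142 [-0.06   0.045 -0.01 ]
(280, 240) 0.241 [ 0.037 -0.     0.014]
(280, 210) 0.235 [ 0.037 -0.    -0.009]
(230, 245) 0.191 [-0.011 -0.03  -0.002]
(333, 245) 0.191 [-0.011  0.031 -0.002]
[0.63118614 0.27432867 0.04571814]
```

```bash
python3 - <<'E'
from h import *
s,o=snap("scene"); cv2.imwrite("pics/s4.png",cv2.resize(s["image"][100:230,330:460,::-1],(780,780)[:2] if 0 else (600,600)))
P=cloud(s); t=o["tool_pos"]
m=(np.abs(P[...,0]-t[0])<.06)&(np.abs(P[...,1]-t[1])<.1)&(P[...,2]>.06)&(P[...,2]<.13)
for lo in np.arange(.06,.13,.01):
    k=m&(P[...,2]>lo)&(P[...,2]<lo+.01); q=P[k]
    if len(q): print(round(lo,3),len(q),"x",q[:,0].min().round(3),q[:,0].max().round(3),"y",q[:,1].min().round(3),q[:,1].max().round(3))
print(t)
E
```

```text
0.06 9 x 0.625 0.663 y 0.241 0.304
0.07 13 x 0.624 0.641 y 0.23 0.311
0.08 61 x 0.62 0.644 y 0.226 0.321
0.09 52 x 0.622 0.644 y 0.225 0.321
0.1 40 x 0.626 0.644 y 0.226 0.324
0.11 33 x 0.622 0.644 y 0.228 0.323
0.12 21 x 0.62 0.644 y 0.303 0.323
[0.63102696 0.27426156 0.04548691]
```

View pics/s4.png

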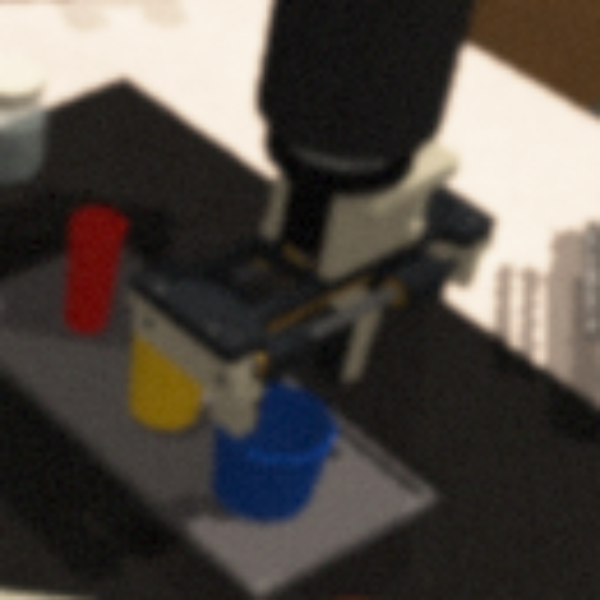

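```bash
python3 -m crank '[{"linear":[-0.04,-0.03,0],"rot":[0,0,0],"hand":1},{"linear":[0,0,0],"rot":[0,0,0],"hand":1},{"linear":[0,0,0],"rot":[0,0,0],"hand":1},{"linear":[0,0,-0.2],"rot":[0,0,0],"hand":1},{"linear":[0,0,-0.2],"rot":[0,0,0],"hand":1},{"linear":[0,0,-0.2],"rot":[0,0,0],"hand":1},{"linear":[0,0,0],"rot":[0,0,0],"hand":1}]'; python3 -c "
from h import *
go([.628,.272,.007],RD)
s,o=snap('wrist','w5')
s,o=snap('scene'); cv2.imwrite('pics/s5.png',cv2.resize(s['image'][100:230,330:460,::-1],(600,600)))
"
```

```text
clock: 6.35
tool_pos: [0.6273, 0.2716, 0.0053]
orientation: [-166.7, 89.7, 13.3]
force: [-0.2, 0.1, 0.6]
opening: 0.0874
from [0.6273 0.2716 0.0053] shift units [0.01 0.01 0.03] rows 1.0
rot units [-0.01  0.06 -0.01]
```

View pics/w5.png

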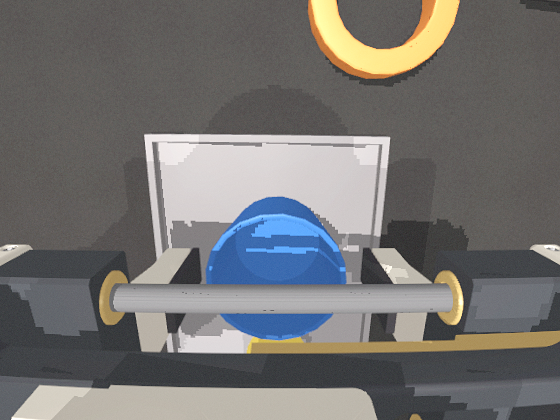

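View pics/s5.png

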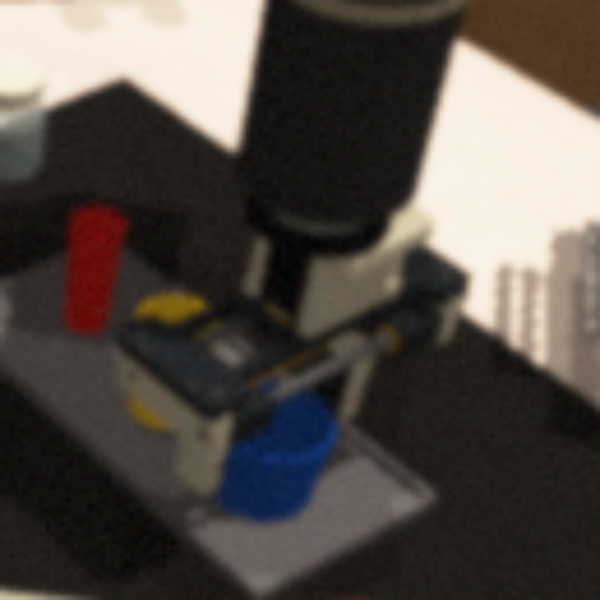

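```bash
python3 -m crank '[{"linear":[0,0,0],"rot":[0,0,0],"hand":0.7},{"linear":[0,0,0],"rot":[0,0,0],"hand":0.6},{"linear":[0,0,0],"rot":[0,0,0],"hand":0.6},{"linear":[0,0,0],"rot":[0,0,0],"hand":0.5},{"linear":[0,0,0],"rot":[0,0,0],"hand":0.5}]'; python3 -m crank '[{"linear":[0,0,0.3],"rot":[0,0,0],"hand":0.5},{"linear":[0,0,0.6],"rot":[0,0,0],"hand":0.5},{"linear":[0,0,0.8],"rot":[0,0,0],"hand":0.5},{"linear":[0,0,0.6],"rot":[0,0,0],"hand":0.5},{"linear":[0,0,0],"rot":[0,0,0],"hand":0.5}]'; python3 - <<'E'
from h import *
go([.4365,-.0685,.15],RD)
s,o=snap("wrist","w6")
P=cloud(s,o);C,_=colours(s); m=C["blue"]; m[:, :180]=0; m[:,380:]=0; m[:130]=0; q=P[m]; print("cup rel",(np.nanmedian(q,0)-o["tool_pos"]).round(3), np.nanpercentile(q,[2,98],axis=0)-o["tool_pos"])
E
```

```text
clock: 7.08
tool_pos: [0.6288, 0.2726, 0.0081]
orientation: [-157.5, 89.5, 22.6]
force: [0.2, -0.7, -1.1]
opening: 0.0667
clock: 7.7
tool_pos: [0.6289, 0.2721, 0.1556]
orientation: [-159.7, 89.3, 20.4]
force: [0.0, -1.0, -1.5]
opening: 0.0669
from [0.6289 0.2721 0.1556] shift units [-3.21 -5.68 -0.09] rows 6.0
rot units [-0.05  0.13 -0.01]
cup rel [-0.006 -0.     0.017] [[-0.03219558 -0.0302621  -0.00109037]
 [ 0.03070015  0.02993293  0.05048177]]
```

View pics/w6.png

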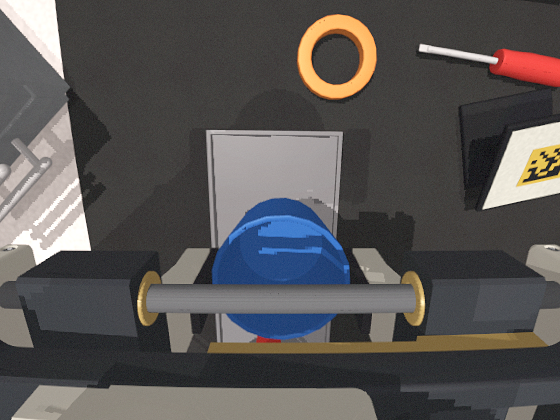

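```bash
python3 -m crank '[{"linear":[-0.3,-0.5,0],"rot":[0,0,0],"hand":0.5},{"linear":[-0.44,-0.8,0],"rot":[0,0,0],"hand":0.5},{"linear":[-0.44,-0.8,0],"rot":[0,0,0],"hand":0.5},{"linear":[-0.44,-0.8,0],"rot":[0,0,0],"hand":0.5},{"linear":[-0.44,-0.8,0],"rot":[0,0,0],"hand":0.5},{"linear":[-0.44,-0.8,0],"rot":[0,0,0],"hand":0.5},{"linear":[-0.44,-0.8,0],"rot":[0,0,0],"hand":0.5},{"linear":[-0.2,-0.35,0],"rot":[0,0,0],"hand":0.5},{"linear":[0,0,0],"rot":[0,0,0],"hand":0.5},{"linear":[0,0,0],"rot":[0,0,0],"hand":0.5}]'; python3 - <<'E'
from h import *
go([.4365,-.0685,.08],RD)
s,o=snap("wrist","w7")
E
```

```text
clock: 9.0
tool_pos: [0.4257, -0.0781, 0.1473]
orientation: [17.1, 89.8, -162.9]
force: [-0.4, 0.4, -0.7]
opening: 0.0669
from [ 0.4257 -0.0781  0.1473] shift units [ 0.18  0.16 -1.12] rows 2.0
rot units [ 0.01 -0.03 -0.  ]
```

View pics/w7.png

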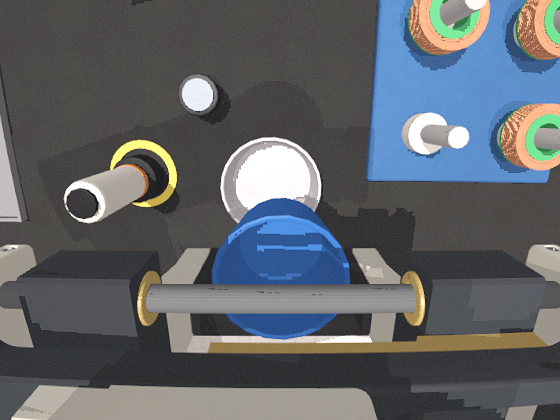

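```bash
cat >> h.py <<'E'
def bigrim(s,o,c0=(.4365,-.0685),zr=.04):
    P=cloud(s,o); m=(np.abs(P[...,2]-zr)<.004)&(np.hypot(P[...,0]-c0[0],P[...,1]-c0[1])<.08)
    C,_=colours(s); m&=~C["blue"]
    v,u=np.nonzero(m); q=plane(s,u,v,zr,o)
    c=np.array(c0)
    for _ in range(5):
        r=np.hypot(*(q[:,:2]-c).T); k=(r>.04)&(r<.052); c,R=circ(q[k])
    print("large",len(q),c.round(4),R.round(4),"arc",np.ptp(np.degrees(np.arctan2(*(q[k][:,:2]-c).T))).round(),"z",np.median(P[m][:,2]).round(4))
E
python3 - <<'E'
from h import *
s,o=snap("wrist"); bigrim(s,o)
s,o=snap("top","t7"); bigrim(s,o)
E
```

```text
large 805 [ 0.4358 -0.0686] 0.0457 arc 359.0 z 0.0394Traceback (most recent call last):
  File "<stdin>", line 3, in <module>
  File "h.py", line 56, in bigrim
    print("large",len(q),c.round(4),R.round(4),"arc",np.ptp(np.degrees(np.arctan2(*(q[k][:,:2]-c).T))).round(),"z",np.median(P[m][:,2]).round(4))
                                                     ~~~~~~^^^^^^^^^^^^^^^^^^^^^^^^^^^^^^^^^^^^^^^^^^^
    return _methods._ptp(a, axis=axis, out=out, **kwargs)
           ~~~~~~~~~~~~~^^^^^^^^^^^^^^^^^^^^^^^^^^^^^^^^^
    umr_maximum(a, axis, None, out, keepdims),
    ~~~~~~~~~~~^^^^^^^^^^^^^^^^^^^^^^^^^^^^^^
ValueError: zero-size array to reduction operation maximum which has no identity
```

```bash
python3 -m crank '[{"linear":[0.18,0.16,-0.3],"rot":[0,0,0],"hand":0.5},{"linear":[0,0,-0.4],"rot":[0,0,0],"hand":0.5},{"linear":[0,0,-0.3],"rot":[0,0,0],"hand":0.5},{"linear":[0,0,0],"rot":[0,0,0],"hand":0.5},{"linear":[0,0,0],"rot":[0,0,0],"hand":0.5}]'; python3 - <<'E'
from h import *
go([.4365,-.0685,.011],RD)
E
```

```text
clock: 9.78
tool_pos: [0.4398, -0.0647, 0.086]
orientation: [29.1, 89.8, -150.5]
force: [0.6, 0.0, -0.7]
opening: 0.0683
from [ 0.4398 -0.0647  0.086 ] shift units [-0.06 -0.06 -1.25] rows 2.0
rot units [ 0.02 -0.03 -0.08]
```

```bash
python3 -m crank '[{"linear":[-0.05,-0.05,-0.2],"rot":[0,0,0],"hand":0.5},{"linear":[0,0,-0.3],"rot":[0,0,0],"hand":0.5},{"linear":[0,0,-0.25],"rot":[0,0,0],"hand":0.5},{"linear":[0,0,0],"rot":[0,0,0],"hand":0.5}]'; python3 - <<'E'
from h import *
go([.4365,-.0685,.011],RD)
s,o=snap("wrist","w8")
s,o=snap("scene","s8")
E
```

```text
clock: 10.28
tool_pos: [0.4375, -0.0677, 0.0405]
orientation: [168.4, 89.9, -11.2]
force: [-0.6, -0.9, -0.9]
opening: 0.0666
from [ 0.4375 -0.0677  0.0405] shift units [-0.02 -0.01 -0.49] rows 1.0
rot units [ 0.    0.01 -0.08]
```

View pics/w8.png

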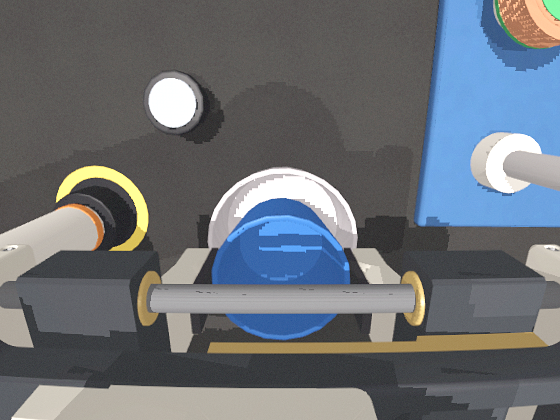

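Medium cup well centred over the large one (≈(280,270) vs (282,235)). Reader clear at left. Lower and release.

```bash
python3 -m crank '[{"linear":[-0.01,0,-0.25],"rot":[0,0,0],"hand":0.5},{"linear":[0,0,-0.2],"rot":[0,0,0],"hand":0.5},{"linear":[0,0,0],"rot":[0,0,0],"hand":0.5}]';python3 -c "
from h import *
go([.4365,-.0685,.011],RD)"
```

```text
clock: 10.75
tool_pos: [0.4398, -0.0671, 0.0158]
orientation: [-173.4, 89.6, 7.0]
force: [-0.5, -0.6, -0.3]
opening: 0.0669
from [ 0.4398 -0.0671  0.0158] shift units [-0.05 -0.02 -0.08] rows 1.0
rot units [-0.01  0.09 -0.09]
```

```bash
python3 -m crank '[{"linear":[-0.04,-0.02,-0.06],"rot":[0,0,0],"hand":0.5},{"linear":[0,0,0],"rot":[0,0,0],"hand":0.8},{"linear":[0,0,0],"rot":[0,0,0],"hand":1},{"linear":[0,0,0],"rot":[0,0,0],"hand":1},{"linear":[0,0,0.4],"rot":[0,0,0],"hand":1},{"linear":[0,0,0.8],"rot":[0,0,0],"hand":1},{"linear":[0,0,0.9],"rot":[0,0,0],"hand":1},{"linear":[0,0,0.5],"rot":[0,0,0],"hand":1},{"linear":[0,0,0],"rot":[0,0,0],"hand":1}]'; python3 - <<'E'
from h import *
go([.5415,.272,.14],RD)
s,o=snap("wrist","w9")
bigrim(s,o); rimfit(s,o,"blue",.060,(.37,.52,-.15,.05))
E
```

```text
clock: 11.88
tool_pos: [0.4376, -0.0686, 0.1749]
orientation: [-175.5, 89.4, 5.0]
force: [0.4, -1.0, -0.9]
opening: 0.0874
from [ 0.4376 -0.0686  0.1749] shift units [ 1.73  5.68 -0.58] rows 6.0
rot units [-0.01  0.12 -0.1 ]
large 962 [ 0.4356 -0.0685] 0.0458 arc 359.0 z 0.0394
blue 708 enc [ 0.4354 -0.0683] 0.0335 fit [ 0.4358 -0.0682] 0.0313 z 0.0592
```

View pics/w9.png

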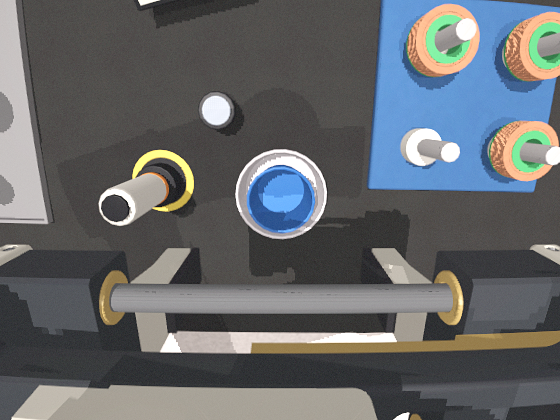

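```bash
python3 -m crank '[{"linear":[0.12,0.4,0],"rot":[0,0,0],"hand":1},{"linear":[0.25,0.8,0],"rot":[0,0,0],"hand":1},{"linear":[0.25,0.8,0],"rot":[0,0,0],"hand":1},{"linear":[0.25,0.8,0],"rot":[0,0,0],"hand":1},{"linear":[0.25,0.8,0],"rot":[0,0,0],"hand":1},{"linear":[0.25,0.8,-0.3],"rot":[0,0,0],"hand":1},{"linear":[0.22,0.7,-0.4],"rot":[0,0,0],"hand":1},{"linear":[0.1,0.25,-0.2],"rot":[0,0,0],"hand":1},{"linear":[0,0,0],"rot":[0,0,0],"hand":1},{"linear":[0,0,0],"rot":[0,0,0],"hand":1}]'; python3 - <<'E'
from h import *
s,o=snap("wrist")
rimfit(s,o,"yellow",.071,(.5,.59,.2,.34))
go([.5415,.272,.021],RD)
E
```

```text
clock: 13.18
tool_pos: [0.5335, 0.2585, 0.1055]
orientation: [52.4, 89.3, -127.4]
force: [-0.3, -0.2, 0.3]
opening: 0.0876
yellow 650 enc [0.5412 0.2747] 0.0249 fit [0.5412 0.2743] 0.0225 z 0.0698
from [0.5335 0.2584 0.1057] shift units [ 0.13  0.23 -1.41] rows 2.0
rot units [ 0.1  -0.08 -0.05]
```

```bash
python3 -m crank '[{"linear":[0.12,0.24,0],"rot":[0,0,0],"hand":1},{"linear":[0,0,-0.3],"rot":[0,0,0],"hand":1},{"linear":[0,0,-0.4],"rot":[0,0,0],"hand":1},{"linear":[0,0,-0.4],"rot":[0,0,0],"hand":0.9},{"linear":[0,0,-0.25],"rot":[0,0,0],"hand":0.8},{"linear":[0,0,0],"rot":[0,0,0],"hand":0.8}]'; python3 - <<'E'
from h import *
go([.5415,.2735,.021],RD)
E
```

```text
clock: 13.98
tool_pos: [0.5413, 0.2714, 0.0226]
orientation: [53.1, 89.6, -126.8]
force: [-0.4, -0.4, -0.4]
opening: 0.071
from [0.5413 0.2714 0.0226] shift units [ 0.    0.04 -0.03] rows 1.0
rot units [ 0.07 -0.05 -0.02]
```

```bash
python3 -m crank '[{"linear":[0,0.03,-0.03],"rot":[0.07,-0.05,0],"hand":0.5},{"linear":[0,0,0],"rot":[0,0,0],"hand":0.4},{"linear":[0,0,0],"rot":[0,0,0],"hand":0.3},{"linear":[0,0,0],"rot":[0,0,0],"hand":0.3},{"linear":[0,0,0.3],"rot":[0,0,0],"hand":0.3},{"linear":[0,0,0.6],"rot":[0,0,0],"hand":0.3},{"linear":[0,0,0.8],"rot":[0,0,0],"hand":0.3},{"linear":[0,0,0.6],"rot":[0,0,0],"hand":0.3},{"linear":[0,0,0],"rot":[0,0,0],"hand":0.3}]'; python3 - <<'E'
from h import *
go([.436,-.0685,.15],RD)
s,o=snap("wrist","w10")
P=cloud(s,o);C,_=colours(s); m=C["yellow"]; m[:, :180]=0; m[:,380:]=0; m[:130]=0;m[330:]=0; q=P[m]; print("cup rel", np.nanpercentile(q,[2,98],axis=0)-o["tool_pos"])
E
```

```text
clock: 15.1
tool_pos: [0.5418, 0.2736, 0.1656]
orientation: [-136.3, 89.8, 43.8]
force: [0.5, -0.8, -0.6]
opening: 0.049
from [0.5418 0.2736 0.1656] shift units [-1.76 -5.7  -0.26] rows 6.0
rot units [-0.03  0.04 -0.02]
cup rel [[-0.02392451 -0.02209677 -0.01508617]
 [ 0.02231227  0.022062    0.04955491]]
```

View pics/w10.png

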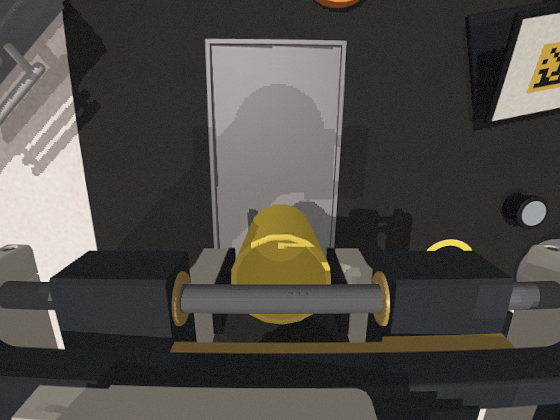

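```bash
python3 -m crank '[{"linear":[-0.12,-0.4,0.1],"rot":[0,0,0],"hand":0.3},{"linear":[-0.25,-0.8,0],"rot":[0,0,0],"hand":0.3},{"linear":[-0.25,-0.8,0],"rot":[0,0,0],"hand":0.3},{"linear":[-0.25,-0.8,0],"rot":[0,0,0],"hand":0.3},{"linear":[-0.25,-0.8,0],"rot":[0,0,0],"hand":0.3},{"linear":[-0.25,-0.8,0],"rot":[0,0,0],"hand":0.3},{"linear":[-0.22,-0.7,0],"rot":[0,0,0],"hand":0.3},{"linear":[-0.1,-0.3,0],"rot":[0,0,0],"hand":0.3},{"linear":[0,0,0],"rot":[0,0,0],"hand":0.3},{"linear":[0,0,0],"rot":[0,0,0],"hand":0.3}]'; python3 - <<'E'
from h import *
s,o=snap("wrist","w11")
bigrim(s,o); rimfit(s,o,"blue",.060,(.37,.52,-.15,.05))
go([.4365,-.0685,.12],RD)
E
```

```text
clock: 16.4
tool_pos: [0.4237, -0.0677, 0.1605]
orientation: [19.5, 89.1, -160.6]
force: [0.1, -0.3, -0.2]
opening: 0.0491
large 871 [ 0.4358 -0.0685] 0.0458 arc 359.0 z 0.0394
blue 599 enc [ 0.4355 -0.0682] 0.0336 fit [ 0.4358 -0.0682] 0.0314 z 0.0594
from [ 0.4237 -0.0675  0.1605] shift units [ 0.21 -0.02 -0.68] rows 1.0
rot units [ 0.06 -0.16  0.01]
```

View pics/w11.png

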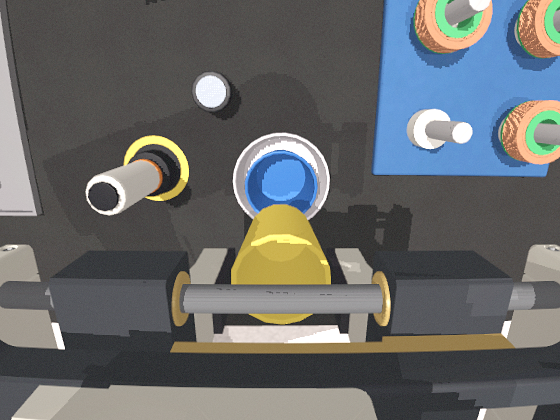

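```bash
python3 -m crank '[{"linear":[0.2,-0.01,-0.2],"rot":[0.06,-0.16,0],"hand":0.3},{"linear":[0,0,-0.4],"rot":[0,0,0],"hand":0.3},{"linear":[0,0,-0.25],"rot":[0,0,0],"hand":0.3},{"linear":[0,0,0],"rot":[0,0,0],"hand":0.3},{"linear":[0,0,0],"rot":[0,0,0],"hand":0.3}]'; python3 - <<'E'
from h import *
go([.4365,-.0685,.030],RD)
E
```

```text
clock: 17.08
tool_pos: [0.4374, -0.0652, 0.1081]
orientation: [-20.6, 90.0, 159.6]
force: [-1.0, -0.2, 0.2]
opening: 0.0489
from [ 0.4374 -0.0652  0.1081] shift units [-0.01 -0.06 -1.3 ] rows 2.0
rot units [-0.   -0.   -0.05]
```

```bash
python3 -m crank '[{"linear":[-0.01,-0.05,-0.3],"rot":[0,0,0],"hand":0.3},{"linear":[0,0,-0.2],"rot":[0,0,0],"hand":0.3},{"linear":[0,0,0],"rot":[0,0,0],"hand":0.3}]'; python3 - <<'E'
from h import *
go([.4365,-.0685,.030],RD)
s,o=snap("wrist","w12")
E
```

```text
clock: 17.45
tool_pos: [0.4385, -0.0673, 0.0792]
orientation: [-168.9, 89.8, 11.4]
force: [0.9, -0.1, -0.2]
opening: 0.049
from [ 0.4385 -0.0673  0.0792] shift units [-0.03 -0.02 -0.82] rows 1.0
rot units [-0.01  0.04 -0.07]
```

View pics/w12.png

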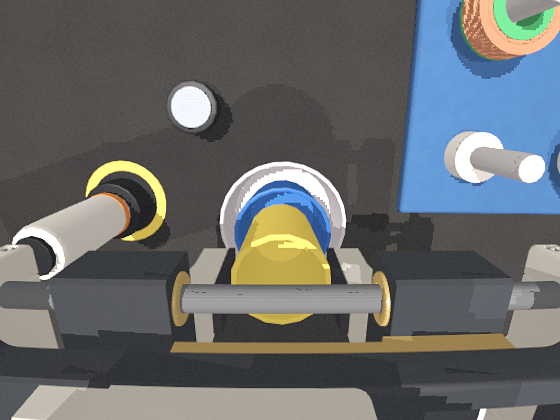

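```bash
python3 -m crank '[{"linear":[-0.03,-0.02,-0.3],"rot":[0,0,0],"hand":0.3},{"linear":[0,0,-0.25],"rot":[0,0,0],"hand":0.3},{"linear":[0,0,-0.2],"rot":[0,0,0],"hand":0.3},{"linear":[0,0,0],"rot":[0,0,0],"hand":0.3}]'; python3 - <<'E'
from h import *
go([.4365,-.0685,.030],RD)
E
```

```text
clock: 18.0
tool_pos: [0.4398, -0.0678, 0.0362]
orientation: [-171.4, 89.5, 9.0]
force: [0.2, 0.2, -0.1]
opening: 0.0489
from [ 0.4398 -0.0678  0.0362] shift units [-0.05 -0.01 -0.1 ] rows 1.0
rot units [-0.02  0.11 -0.08]
```

```bash
python3 -m crank '[{"linear":[-0.05,-0.01,-0.08],"rot":[0,0.05,0],"hand":0.3},{"linear":[0,0,0],"rot":[0,0,0],"hand":0.6},{"linear":[0,0,0],"rot":[0,0,0],"hand":0.8},{"linear":[0,0,0],"rot":[0,0,0],"hand":0.8},{"linear":[0,0,0.4],"rot":[0,0,0],"hand":0.8},{"linear":[0,0,0.8],"rot":[0,0,0],"hand":0.8},{"linear":[0,0,0.9],"rot":[0,0,0],"hand":0.8},{"linear":[0,0,0.4],"rot":[0,0,0],"hand":0.8},{"linear":[0,0,0],"rot":[0,0,0],"hand":0.8}]'; python3 - <<'E'
from h import *
go([.45,.285,.14],RD)
s,o=snap("wrist","w13")
bigrim(s,o); rimfit(s,o,"blue",.060,(.37,.52,-.15,.05));rimfit(s,o,"yellow",.078,(.37,.52,-.15,.02))
E
```

```text
clock: 19.12
tool_pos: [0.437, -0.0685, 0.1881]
orientation: [-168.6, 89.6, 11.8]
force: [-0.6, 0.6, -0.3]
opening: 0.07
from [ 0.437  -0.0685  0.1881] shift units [ 0.22  5.89 -0.8 ] rows 6.0
rot units [-0.02  0.09 -0.09]
large 1024 [ 0.4356 -0.0685] 0.0458 arc 359.0 z 0.0394
blue 525 enc [ 0.4354 -0.0683] 0.0335 fit [ 0.4353 -0.0683] 0.0316 z 0.0594
yellow 230 enc [ 0.4351 -0.0678] 0.0246 fit [ 0.4353 -0.0677] 0.0223 z 0.0756
```

View pics/w13.png

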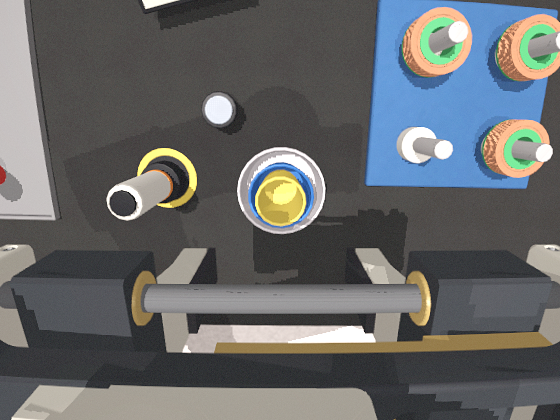

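```bash
python3 -m crank '[{"linear":[0.02,0.4,0],"rot":[0,0,-0.05],"hand":0.7},{"linear":[0.03,0.85,0],"rot":[0,0,0],"hand":0.7},{"linear":[0.03,0.85,0],"rot":[0,0,0],"hand":0.7},{"linear":[0.03,0.85,0],"rot":[0,0,0],"hand":0.7},{"linear":[0.03,0.85,0],"rot":[0,0,0],"hand":0.7},{"linear":[0.04,0.8,-0.3],"rot":[0,0,0],"hand":0.7},{"linear":[0.04,0.7,-0.5],"rot":[0,0,0],"hand":0.7},{"linear":[0,0.3,-0.2],"rot":[0,0,0],"hand":0.7},{"linear":[0,0,0],"rot":[0,0,0],"hand":0.7},{"linear":[0,0,0],"rot":[0,0,0],"hand":0.7}]'; python3 - <<'E'
from h import *
s,o=snap("wrist","w14")
rimfit(s,o,"red",.083,(.4,.5,.2,.34))
go([.4495,.284,.033],RD)
E
```

```text
clock: 20.42
tool_pos: [0.4428, 0.2734, 0.1139]
orientation: [51.9, 89.3, -128.2]
force: [-0.0, 0.6, 0.5]
opening: 0.0613
red 670 enc [0.4502 0.2876] 0.0172 fit [0.4503 0.2872] 0.0149 z 0.0822
from [0.4429 0.2733 0.1141] shift units [ 0.11  0.18 -1.35] rows 2.0
rot units [ 0.1  -0.08  0.01]
```

View pics/w14.png

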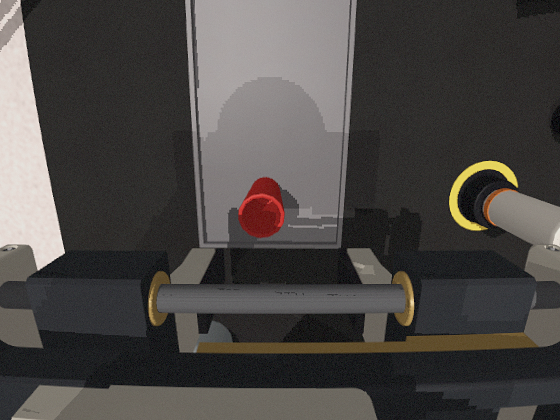

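```bash
python3 -m crank '[{"linear":[0.11,0.2,0],"rot":[0.1,-0.08,0],"hand":0.7},{"linear":[0,0,-0.3],"rot":[0,0,0],"hand":0.7},{"linear":[0,0,-0.4],"rot":[0,0,0],"hand":0.7},{"linear":[0,0,-0.4],"rot":[0,0,0],"hand":0.7},{"linear":[0,0,-0.2],"rot":[0,0,0],"hand":0.7},{"linear":[0,0,0],"rot":[0,0,0],"hand":0.7}]'; python3 - <<'E'
from h import *
go([.4500,.286,.033],RD)
E
```

```text
clock: 21.22
tool_pos: [0.4548, 0.2875, 0.0395]
orientation: [-131.4, 89.2, 48.4]
force: [-0.7, -0.4, 0.3]
opening: 0.0613
from [0.4548 0.2875 0.0395] shift units [-0.08 -0.02 -0.11] rows 1.0
rot units [-0.12  0.11  0.06]
```

```bash
python3 -m crank '[{"linear":[-0.08,-0.02,-0.1],"rot":[-0.1,0.1,0],"hand":0.6},{"linear":[0,0,0],"rot":[0,0,0],"hand":0.4},{"linear":[0,0,0],"rot":[0,0,0],"hand":0.2},{"linear":[0,0,0],"rot":[0,0,0],"hand":0.2},{"linear":[0,0,0],"rot":[0,0,0],"hand":0.2},{"linear":[0,0,0.3],"rot":[0,0,0],"hand":0.2},{"linear":[0,0,0.6],"rot":[0,0,0],"hand":0.2},{"linear":[0,0,0.8],"rot":[0,0,0],"hand":0.2},{"linear":[0,0,0.6],"rot":[0,0,0],"hand":0.2},{"linear":[0,0,0],"rot":[0,0,0],"hand":0.2}]'; python3 - <<'E'
from h import *
go([.436,-.0685,.19],RD)
s,o=snap("wrist","w15")
P=cloud(s,o);C,_=colours(s); m=C["red"]; m[:, :180]=0; m[:,380:]=0; m[:130]=0;m[330:]=0; q=P[m]; print("cup rel", np.nanpercentile(q,[2,98],axis=0)-o["tool_pos"])
E
```

```text
clock: 22.48
tool_pos: [0.4501, 0.2865, 0.1775]
orientation: [-121.0, 89.8, 58.8]
force: [0.5, -0.1, -0.6]
opening: 0.0325
from [0.4501 0.2865 0.1775] shift units [-0.23 -5.92  0.21] rows 6.0
rot units [-0.03  0.02  0.05]
cup rel [[-0.01403443 -0.01467795 -0.024742  ]
 [ 0.01483124  0.01443502  0.04792002]]
```

View pics/w15.png

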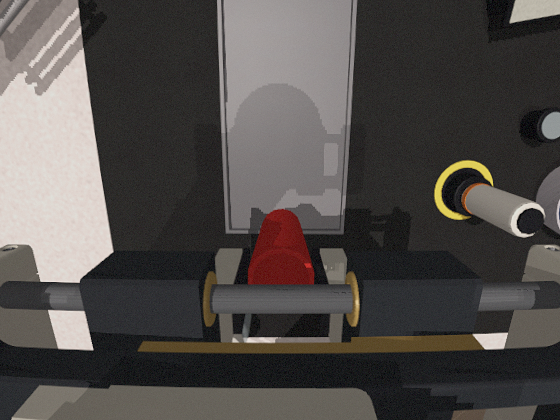

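```bash
python3 -m crank '[{"linear":[-0.02,-0.4,0.4],"rot":[0,0,0],"hand":0.2},{"linear":[-0.03,-0.85,0.1],"rot":[0,0,0],"hand":0.2},{"linear":[-0.03,-0.85,0],"rot":[0,0,0],"hand":0.2},{"linear":[-0.03,-0.85,0],"rot":[0,0,0],"hand":0.2},{"linear":[-0.03,-0.85,0],"rot":[0,0,0],"hand":0.2},{"linear":[-0.04,-0.85,0],"rot":[0,0,0],"hand":0.2},{"linear":[-0.03,-0.7,0],"rot":[0,0,0],"hand":0.2},{"linear":[-0.02,-0.4,0],"rot":[0,0,0],"hand":0.2},{"linear":[0,0,0],"rot":[0,0,0],"hand":0.2},{"linear":[0,0,0],"rot":[0,0,0],"hand":0.2}]'; python3 - <<'E'
from h import *
s,o=snap("wrist","w16")
bigrim(s,o); rimfit(s,o,"yellow",.078,(.37,.52,-.15,.02))
go([.436,-.0685,.13],RD)
E
```

```text
clock: 23.78
tool_pos: [0.4262, -0.0713, 0.1939]
orientation: [19.3, 88.9, -161.0]
force: [-0.0, -0.3, -0.1]
opening: 0.0323
large 921 [ 0.4357 -0.0685] 0.0458 arc 359.0 z 0.0395
yellow 216 enc [ 0.4349 -0.0683] 0.0249 fit [ 0.4353 -0.0681] 0.0221 z 0.0759
from [ 0.4262 -0.0711  0.1939] shift units [ 0.16  0.04 -1.07] rows 2.0
rot units [ 0.07 -0.21  0.06]
```

View pics/w16.png

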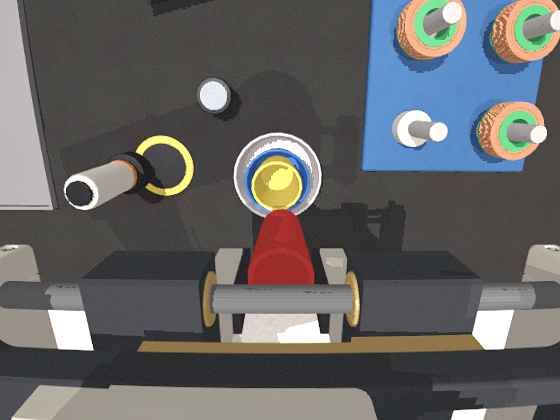

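```bash
python3 -m crank '[{"linear":[0.15,0.04,-0.3],"rot":[0.07,-0.2,0],"hand":0.2},{"linear":[0,0,-0.4],"rot":[0,0,0],"hand":0.2},{"linear":[0,0,-0.3],"rot":[0,0,0],"hand":0.2},{"linear":[0,0,0],"rot":[0,0,0],"hand":0.2},{"linear":[0,0,0],"rot":[0,0,0],"hand":0.2}]'; python3 - <<'E'
from h import *
go([.436,-.0685,.048],RD)
s,o=snap("wrist","w17")
E
```

```text
clock: 24.45
tool_pos: [0.4363, -0.0649, 0.1323]
orientation: [-47.6, 90.0, 132.5]
force: [1.6, 0.0, -1.0]
opening: 0.0323
from [ 0.4363 -0.0649  0.1323] shift units [-0.   -0.06 -1.4 ] rows 2.0
rot units [-0.   -0.   -0.01]
```

View pics/w17.png

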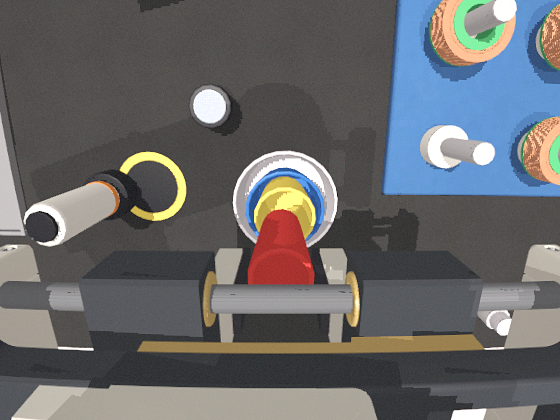

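```bash
python3 -m crank '[{"linear":[0,-0.06,0],"rot":[0,0,0],"hand":0.2},{"linear":[0,0,-0.2],"rot":[0,0,0],"hand":0.2},{"linear":[0,0,0],"rot":[0,0,0],"hand":0.2}]'; python3 - <<'E'
from h import *
go([.436,-.0685,.048],RD)
E
```

```text
clock: 24.88
tool_pos: [0.437, -0.0684, 0.1207]
orientation: [-158.3, 89.9, 21.7]
force: [-0.9, -0.7, -0.4]
opening: 0.0321
from [ 0.437  -0.0684  0.1207] shift units [-0.02 -0.   -1.21] rows 2.0
rot units [-0.01  0.03 -0.01]
```

```bash
python3 -m crank '[{"linear":[-0.03,0,-0.3],"rot":[0,0,0],"hand":0.2},{"linear":[-0.01,0,-0.3],"rot":[0,0,0],"hand":0.2},{"linear":[-0.01,0,-0.3],"rot":[0,0,0],"hand":0.2},{"linear":[-0.01,0,-0.2],"rot":[0,0,0],"hand":0.2},{"linear":[0,0,0],"rot":[0,0,0],"hand":0.2}]'; python3 - <<'E'
from h import *
go([.436,-.0685,.048],RD)
E
```

```text
clock: 25.5
tool_pos: [0.434, -0.0688, 0.0534]
orientation: [-169.4, 89.8, 10.6]
force: [0.2, 0.8, -0.8]
opening: 0.0324
from [ 0.434  -0.0688  0.0534] shift units [ 0.03  0.01 -0.09] rows 1.0
rot units [-0.01  0.04 -0.01]
```

Lower a touch, release, rise, and re-check everything including the reader.

```bash
python3 -m crank '[{"linear":[0.02,0,-0.08],"rot":[0,0,0],"hand":0.2},{"linear":[0,0,0],"rot":[0,0,0],"hand":0.4},{"linear":[0,0,0],"rot":[0,0,0],"hand":0.6},{"linear":[0,0,0],"rot":[0,0,0],"hand":0.6},{"linear":[0,0,0.4],"rot":[0,0,0],"hand":0.7},{"linear":[0,0,0.8],"rot":[0,0,0],"hand":0.8},{"linear":[0,0,0.8],"rot":[0,0,0],"hand":0.8},{"linear":[0,0,0.2],"rot":[0,0,0],"hand":0.8},{"linear":[0,0,0],"rot":[0,0,0],"hand":0.8}]'; python3 - <<'E'
from h import *
s,o=snap("wrist","w18")
bigrim(s,o); rimfit(s,o,"blue",.060,(.37,.52,-.15,.05));rimfit(s,o,"yellow",.078,(.37,.52,-.15,.02));rimfit(s,o,"red",.095,(.37,.52,-.15,.02))
P=cloud(s,o); C,h=colours(s); 
s,o=snap("wrist")
go([.589,-.219,.1],RD)
s,o=snap("scene","s18")
P=cloud(s); m=(P[...,2]>.09)&(P[...,2]<.12)&(np.hypot(P[...,0]-.44,P[...,1]-.09)<.08); print("reader",np.nanmedian(P[m],0),m.sum())
E
```

```text
clock: 26.62
tool_pos: [0.4357, -0.0688, 0.186]
orientation: [-169.8, 89.6, 10.3]
force: [0.3, 0.8, -0.4]
opening: 0.0702
large 1002 [ 0.4356 -0.0686] 0.0458 arc 359.0 z 0.0394
blue 545 enc [ 0.4355 -0.0682] 0.0335 fit [ 0.4353 -0.0683] 0.0316 z 0.0594
yellow 163 enc [ 0.4351 -0.0676] 0.0245 fit [ 0.4348 -0.068 ] 0.0224 z 0.0768
red 342 enc [ 0.4349 -0.0691] 0.0168 fit [ 0.4351 -0.069 ] 0.0148 z 0.0942
from [ 0.435  -0.069   0.1848] shift units [ 2.57 -2.5  -1.41] rows 3.0
rot units [-0.01  0.05 -0.01]
reader [0.44887501 0.10119646 0.10860269] 141
```

View pics/w18.png

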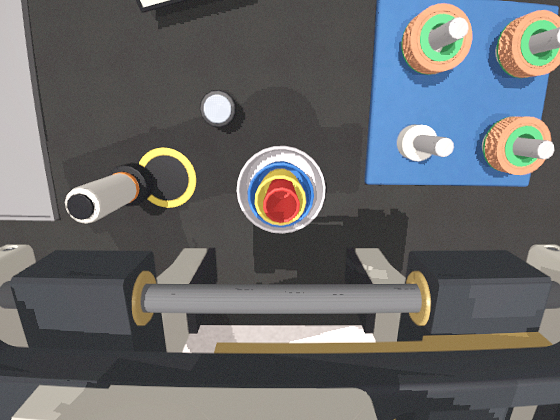

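View pics/s18.png

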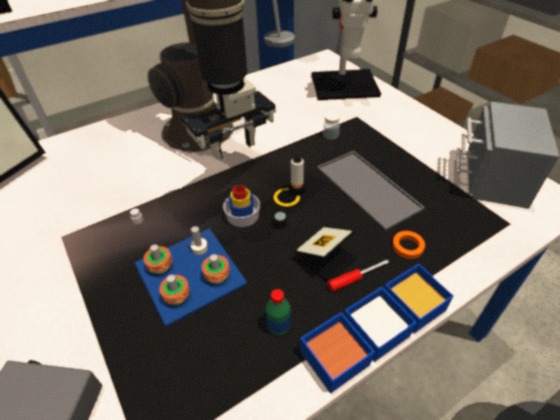

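```bash
python3 -m crank '[{"linear":[0.3,-0.3,0],"rot":[0,0,0],"hand":0.85},{"linear":[0.65,-0.65,0],"rot":[0,0,0],"hand":0.85},{"linear":[0.65,-0.65,-0.2],"rot":[0,0,0],"hand":0.85},{"linear":[0.55,-0.55,-0.4],"rot":[0,0,0],"hand":0.85},{"linear":[0.3,-0.25,-0.4],"rot":[0,0,0],"hand":0.85},{"linear":[0,0,0],"rot":[0,0,0],"hand":0.85},{"linear":[0,0,0],"rot":[0,0,0],"hand":0.85}]'; cat >> h.py <<'E'
def coil(s,o,c0):
    # coil winding top: copper+green ring at z .054, circle through outer copper edge
    P=cloud(s,o); _,h=colours(s)
    m=(np.abs(P[...,2]-.054)<.005)&(np.hypot(P[...,0]-c0[0],P[...,1]-c0[1])<.045)&(h[...,1]>60)
    v,u=np.nonzero(m); q=plane(s,u,v,.054,o)
    c,r=cv2.minEnclosingCircle(q[:,:2].astype(np.float32)); print("coil",len(u),"enc",np.round(c,4),round(r,4),"mean",q[:,:2].mean(0).round(4))
    m=(P[...,2]>.078)&(P[...,2]<.092)&(np.hypot(P[...,0]-c0[0],P[...,1]-c0[1])<.03)
    print(" spindle top",P[m].mean(0).round(4),m.sum())
E
python3 - <<'E'
from h import *
s,o=snap("wrist","w19")
for c in [(.589,-.219),(.588,-.318)]: coil(s,o,c)
s,o2=snap("top","t19")
for c in [(.589,-.219),(.588,-.318),(.489,-.319)]: coil(s,o2,c)
go([.589,-.219,.005],RD)
E
```

```text
clock: 27.65
tool_pos: [0.5808, -0.2177, 0.1107]
orientation: [-7.1, 89.2, 173.0]
force: [-0.9, -0.0, -0.6]
opening: 0.0744
coil 3224 enc [ 0.5864 -0.2183] 0.0301 mean [ 0.5881 -0.2183]
 spindle top [ 0.5879 -0.2182  0.0842] 500
coil 2951 enc [ 0.5875 -0.3179] 0.0306 mean [ 0.5894 -0.3154]
 spindle top [ 0.5878 -0.3169  0.0838] 495
coil 117 enc [ 0.5783 -0.2212] 0.0268 mean [ 0.5693 -0.2222]
 spindle top [nan nan nan] 0
coil 67 enc [ 0.5698 -0.3148] 0.0235 mean [ 0.5654 -0.318 ]
 spindle top [nan nan nan] 0
coil 320 enc [ 0.4874 -0.3185] 0.0307 mean [ 0.4879 -0.3183]
 spindle top [ 0.4867 -0.3172  0.0852] 43
from [ 0.5809 -0.2172  0.1116] shift units [ 0.13 -0.03 -1.78] rows 2.0
rot units [-0.02 -0.14 -0.04]h.py:64: RuntimeWarning: Mean of empty slice.
  print(" spindle top",P[m].mean(0).round(4),m.sum())
  ret = um.true_divide(
```

View pics/w19.png

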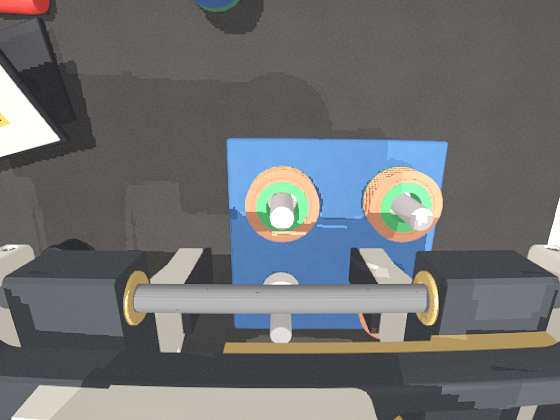

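```bash
python3 -m crank '[{"linear":[0.12,-0.02,-0.2],"rot":[0,-0.14,-0.04],"hand":0.85},{"linear":[0,0,-0.2],"rot":[0,0,0],"hand":0.85},{"linear":[0,0,0],"rot":[0,0,0],"hand":0.85},{"linear":[0,0,0],"rot":[0,0,0],"hand":0.85}]'; python3 - <<'E'
from h import *
go([.5875,-.2183,.005],RD)
E
```

```text
clock: 28.25
tool_pos: [0.5889, -0.2171, 0.0881]
orientation: [-161.4, 89.7, 18.7]
force: [-0.0, 0.7, 0.5]
opening: 0.0747
from [ 0.5889 -0.2171  0.0881] shift units [-0.02 -0.02 -1.39] rows 2.0
rot units [-0.02  0.05 -0.02]
```

```bash
python3 -m crank '[{"linear":[-0.02,-0.02,-0.3],"rot":[0,0,0],"hand":0.85},{"linear":[0,0,-0.4],"rot":[0,0,0],"hand":0.85},{"linear":[0,0,-0.4],"rot":[0,0,0],"hand":0.85},{"linear":[0,0,-0.25],"rot":[0,0,0],"hand":0.85},{"linear":[0,0,0],"rot":[0,0,0],"hand":0.85}]'; python3 - <<'E'
from h import *
go([.5875,-.2183,.005],RD)
s,o=snap("wrist","w20")
E
```

```text
clock: 28.88
tool_pos: [0.5895, -0.2186, 0.0076]
orientation: [-176.0, 89.5, 4.1]
force: [-0.0, -0.2, -0.1]
opening: 0.0745
from [ 0.5895 -0.2186  0.0076] shift units [-0.03  0.01 -0.04] rows 1.0
rot units [-0.01  0.11 -0.02]
```

View pics/w20.png

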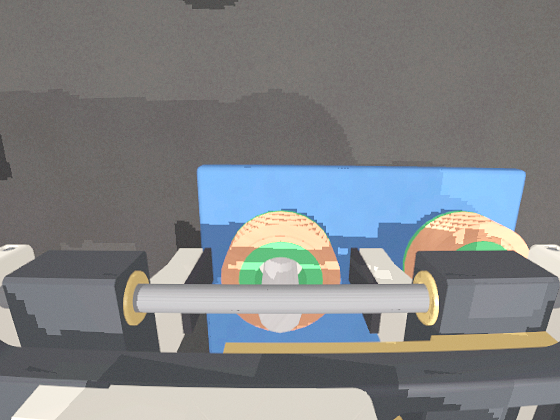

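```bash
python3 -m crank '[{"linear":[-0.03,0,-0.04],"rot":[0,0.08,0],"hand":0.7},{"linear":[0,0,0],"rot":[0,0,0],"hand":0.5},{"linear":[0,0,0],"rot":[0,0,0],"hand":0.4},{"linear":[0,0,0],"rot":[0,0,0],"hand":0.4}]'; python3 -m crank '[{"linear":[0,0,0.3],"rot":[0,0,0],"hand":0.4},{"linear":[0,0,0.4],"rot":[0,0,0],"hand":0.4},{"linear":[0,0,0.4],"rot":[0,0,0],"hand":0.4},{"linear":[0,0,0.4],"rot":[0,0,0],"hand":0.4},{"linear":[0,0,0.4],"rot":[0,0,0],"hand":0.4},{"linear":[0,0,0.2],"rot":[0,0,0],"hand":0.4},{"linear":[0,0,0],"rot":[0,0,0],"hand":0.4}]'; python3 - <<'E'
from h import *
go([.651,.282,.15],RD)
s,o=snap("wrist","w21")
E
```

```text
clock: 29.42
tool_pos: [0.5897, -0.2188, 0.0083]
orientation: [-179.5, 89.6, 0.6]
force: [0.9, 0.3, -0.7]
opening: 0.0591
clock: 30.3
tool_pos: [0.5899, -0.2192, 0.1454]
orientation: [175.5, 89.4, -4.4]
force: [0.3, 0.5, -1.6]
opening: 0.059
from [ 0.5899 -0.2192  0.1454] shift units [1.02 8.35 0.08] rows 9.0
rot units [ 0.01  0.13 -0.03]
```

View pics/w21.png

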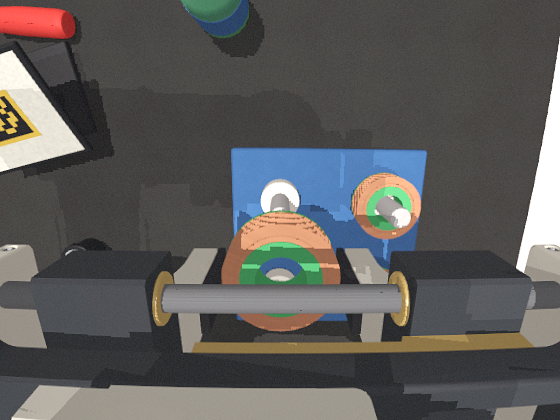

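```bash
python3 -m crank '[{"linear":[0.02,0.5,0],"rot":[0,0.05,0],"hand":0.4},{"linear":[0.08,0.9,0],"rot":[0,0,0],"hand":0.4},{"linear":[0.08,0.9,0],"rot":[0,0,0],"hand":0.4},{"linear":[0.08,0.9,0],"rot":[0,0,0],"hand":0.4},{"linear":[0.08,0.9,0],"rot":[0,0,0],"hand":0.4},{"linear":[0.08,0.9,0],"rot":[0,0,0],"hand":0.4},{"linear":[0.08,0.9,0],"rot":[0,0,0],"hand":0.4},{"linear":[0.08,0.9,0],"rot":[0,0,0],"hand":0.4},{"linear":[0.06,0.8,0],"rot":[0,0,0],"hand":0.4},{"linear":[0.03,0.4,0],"rot":[0,0,0],"hand":0.4},{"linear":[0,0,0],"rot":[0,0,0],"hand":0.4},{"linear":[0,0,0],"rot":[0,0,0],"hand":0.4}]'; python3 - <<'E'
from h import *
go([.626,.282,-.018],RD)
s,o=snap("wrist","w22"); P=cloud(s,o)
s2,_=snap("scene","s22")
E
```

```text
clock: 31.85
tool_pos: [0.6207, 0.2729, 0.1284]
orientation: [28.4, 88.9, -151.6]
force: [0.6, 0.2, -1.0]
opening: 0.0591
from [0.6207 0.2729 0.1284] shift units [ 0.09  0.15 -2.44] rows 3.0
rot units [ 0.1  -0.19  0.01]
```

View pics/w22.png

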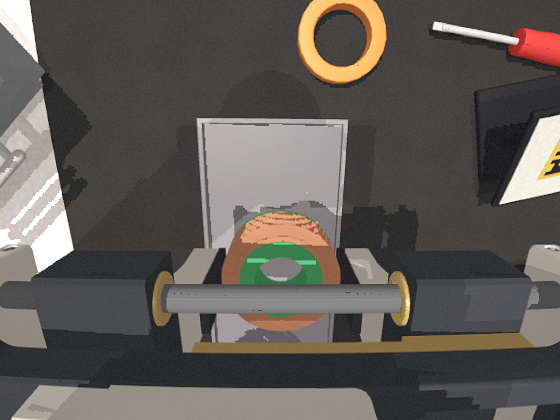

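```bash
python3 - <<'E'
from h import *
s,o=snap("wrist"); print(plane(s,[198,348],[119,121],.010,o).round(4))
E
python3 -m crank '[{"linear":[0.09,0.13,-0.2],"rot":[0.1,-0.19,0],"hand":0.4},{"linear":[0,0,-0.5],"rot":[0,0,0],"hand":0.4},{"linear":[0,0,-0.5],"rot":[0,0,0],"hand":0.4},{"linear":[0,0,-0.3],"rot":[0,0,0],"hand":0.4},{"linear":[0,0,0],"rot":[0,0,0],"hand":0.4}]'; python3 - <<'E'
from h import *
go([.626,.282,-.018],RD)
E
```

```text
[[0.693  0.348  0.01  ]
 [0.6909 0.2088 0.01  ]]
clock: 32.62
tool_pos: [0.6286, 0.2763, 0.0399]
orientation: [-149.1, 89.6, 30.5]
force: [0.4, 0.1, -1.6]
opening: 0.0593
from [0.6286 0.2763 0.0399] shift units [-0.04  0.09 -0.97] rows 1.0
rot units [-0.04  0.06  0.09]
```

```bash
python3 -m crank '[{"linear":[-0.05,0.04,-0.3],"rot":[0,0,0],"hand":0.4},{"linear":[0,0,-0.3],"rot":[0,0,0],"hand":0.4},{"linear":[0,0,-0.2],"rot":[0,0,0],"hand":0.4},{"linear":[0,0,0],"rot":[0,0,0],"hand":0.4}]'; python3 - <<'E'
from h import *
go([.625,.278,-.018],RD)
E
```

```text
clock: 33.12
tool_pos: [0.6265, 0.2794, -0.0093]
orientation: [-148.4, 89.5, 31.2]
force: [-0.5, 0.3, -1.0]
opening: 0.0592
from [ 0.6265  0.2794 -0.0093] shift units [-0.02 -0.02 -0.15] rows 1.0
rot units [-0.05  0.09  0.08]
```

```bash
python3 -m crank '[{"linear":[-0.02,0,-0.12],"rot":[-0.04,0.07,0.05],"hand":0.4},{"linear":[0,0,-0.05],"rot":[0,0,0],"hand":0.4},{"linear":[0,0,0],"rot":[0,0,0],"hand":0.4}]'; python3 - <<'E'
from h import *
go([.625,.278,-.018],RD)
s,o=snap("wrist","w23")
E
```

```text
clock: 33.5
tool_pos: [0.626, 0.2799, -0.0192]
orientation: [-145.9, 89.8, 34.0]
force: [-0.1, 0.4, -0.6]
opening: 0.059
from [ 0.626   0.2799 -0.0192] shift units [-0.02 -0.03  0.02] rows 1.0
rot units [-0.02  0.03  0.03]
```

View pics/w23.png

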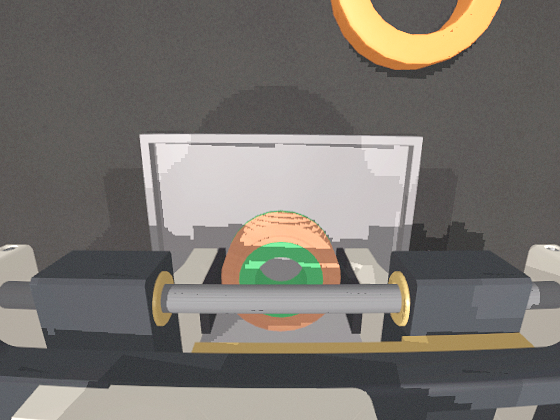

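```bash
python3 -m crank '[{"linear":[0,0,0],"rot":[0,0,0],"hand":0.6},{"linear":[0,0,0],"rot":[0,0,0],"hand":0.8},{"linear":[0,0,0],"rot":[0,0,0],"hand":0.85},{"linear":[0,0,0.3],"rot":[0,0,0],"hand":0.85},{"linear":[0,0,0.6],"rot":[0,0,0],"hand":0.85},{"linear":[0,0,0.8],"rot":[0,0,0],"hand":0.85},{"linear":[0,0,0.8],"rot":[0,0,0],"hand":0.85},{"linear":[0,0,0],"rot":[0,0,0],"hand":0.85}]'; python3 - <<'E'
from h import *
s,o=snap("wrist","w24"); go([.5875,-.316,.15],RD)
P=cloud(s,o); _,h=colours(s)
m=(P[...,2]>.015)&(P[...,2]<.04)&(np.hypot(P[...,0]-.625,P[...,1]-.28)<.05)&(h[...,1]>70); v,u=np.nonzero(m); q=plane(s,u,v,.027,o); print(cv2.minEnclosingCircle(q[:,:2].astype(np.float32)),np.median(P[m][:,2]))
E
```

```text
clock: 34.55
tool_pos: [0.6274, 0.2801, 0.1427]
orientation: [-152.8, 89.5, 27.1]
force: [-0.2, -0.5, -1.2]
opening: 0.0744
from [0.6262 0.2795 0.1404] shift units [-0.65 -9.93  0.16] rows 10.0
rot units [-0.03  0.06  0.02]
((0.6235214471817017, 0.2802671790122986), 0.0306293535977602) 0.02633903512106328
```

View pics/w24.png

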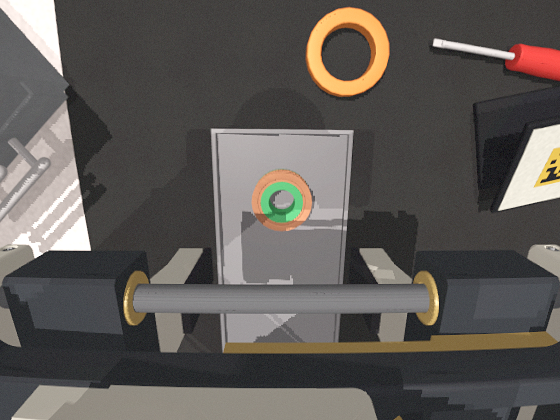

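```bash
python3 -m crank '[{"linear":[-0.03,-0.5,0],"rot":[0,0,0],"hand":0.85},{"linear":[-0.07,-0.95,0],"rot":[0,0,0],"hand":0.85},{"linear":[-0.07,-0.95,0],"rot":[0,0,0],"hand":0.85},{"linear":[-0.07,-0.95,0],"rot":[0,0,0],"hand":0.85},{"linear":[-0.07,-0.95,0],"rot":[0,0,0],"hand":0.85},{"linear":[-0.07,-0.95,0],"rot":[0,0,0],"hand":0.85},{"linear":[-0.07,-0.95,0],"rot":[0,0,0],"hand":0.85},{"linear":[-0.07,-0.95,0],"rot":[0,0,0],"hand":0.85},{"linear":[-0.07,-0.95,0],"rot":[0,0,0],"hand":0.85},{"linear":[-0.05,-0.8,0],"rot":[0,0,0],"hand":0.85},{"linear":[-0.03,-0.4,0],"rot":[0,0,0],"hand":0.85},{"linear":[0,0,0],"rot":[0,0,0],"hand":0.85},{"linear":[0,0,0],"rot":[0,0,0],"hand":0.85}]'; python3 - <<'E'
from h import *
s,o=snap("wrist","w25"); coil(s,o,(.588,-.317));bigrim(s,o)
go([.5875,-.317,.09],RD)
E
```

```text
clock: 36.22
tool_pos: [0.568, -0.3046, 0.1335]
orientation: [-8.5, 89.4, 171.2]
force: [1.3, 0.7, 0.1]
opening: 0.0744
coil 2941 enc [ 0.5864 -0.3182] 0.0301 mean [ 0.5875 -0.3182]
 spindle top [ 0.5871 -0.3179  0.0843] 426Traceback (most recent call last):
  File "<stdin>", line 2, in <module>
  File "h.py", line 56, in bigrim
    print("large",len(q),c.round(4),R.round(4),"arc",np.ptp(np.degrees(np.arctan2(*(q[k][:,:2]-c).T))).round(),"z",np.median(P[m][:,2]).round(4))
                                                     ~~~~~~^^^^^^^^^^^^^^^^^^^^^^^^^^^^^^^^^^^^^^^^^^^
    return _methods._ptp(a, axis=axis, out=out, **kwargs)
           ~~~~~~~~~~~~~^^^^^^^^^^^^^^^^^^^^^^^^^^^^^^^^^
    umr_maximum(a, axis, None, out, keepdims),
    ~~~~~~~~~~~^^^^^^^^^^^^^^^^^^^^^^^^^^^^^^
ValueError: zero-size array to reduction operation maximum which has no identity
```

Target (.587, -.318): shift (+0.32, -0.22).

```bash
python3 -m crank '[{"linear":[0.3,-0.21,-0.3],"rot":[0,-0.1,0],"hand":0.85},{"linear":[0,0,-0.4],"rot":[0,0,0],"hand":0.85},{"linear":[0,0,0],"rot":[0,0,0],"hand":0.85},{"linear":[0,0,0],"rot":[0,0,0],"hand":0.85}]'; python3 - <<'E'
from h import *
go([.5875,-.318,.007],RD)
E
```

```text
clock: 36.78
tool_pos: [0.5878, -0.3138, 0.0926]
orientation: [-125.7, 89.9, 54.3]
force: [0.4, -0.2, -0.1]
opening: 0.0744
from [ 0.5878 -0.3138  0.0926] shift units [-0.   -0.07 -1.43] rows 2.0
rot units [-0.01  0.01 -0.  ]
```

```bash
python3 -m crank '[{"linear":[-0.01,-0.06,-0.2],"rot":[0,0,0],"hand":0.85},{"linear":[0,0,-0.4],"rot":[0,0,0],"hand":0.85},{"linear":[0,0,-0.4],"rot":[0,0,0],"hand":0.85},{"linear":[0,0,-0.35],"rot":[0,0,0],"hand":0.85},{"linear":[0,0,0],"rot":[0,0,0],"hand":0.85}]'; python3 - <<'E'
from h import *
go([.5875,-.318,.007],RD)
s,o=snap("wrist","w26")
E
```

```text
clock: 37.4
tool_pos: [0.5886, -0.3176, 0.0117]
orientation: [175.2, 89.6, -4.7]
force: [-0.7, 0.5, -0.0]
opening: 0.0743
from [ 0.5886 -0.3176  0.0117] shift units [-0.02 -0.01 -0.08] rows 1.0
rot units [ 0.01  0.07 -0.02]
```

View pics/w26.png

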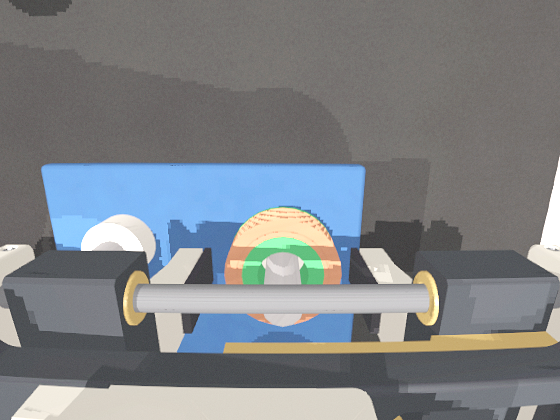

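```bash
python3 -m crank '[{"linear":[-0.02,-0.01,-0.08],"rot":[0,0.07,0],"hand":0.7},{"linear":[0,0,0],"rot":[0,0,0],"hand":0.5},{"linear":[0,0,0],"rot":[0,0,0],"hand":0.4},{"linear":[0,0,0],"rot":[0,0,0],"hand":0.4}]'; python3 -m crank '[{"linear":[0,0,0.3],"rot":[0,0,0],"hand":0.4},{"linear":[0,0,0.4],"rot":[0,0,0],"hand":0.4},{"linear":[0,0,0.4],"rot":[0,0,0],"hand":0.4},{"linear":[0,0,0.4],"rot":[0,0,0],"hand":0.4},{"linear":[0,0,0.4],"rot":[0,0,0],"hand":0.4},{"linear":[0,0,0.2],"rot":[0,0,0],"hand":0.4},{"linear":[0,0,0],"rot":[0,0,0],"hand":0.4}]'; python3 - <<'E'
from h import *
go([.544,.279,.15],RD)
s,o=snap("wrist","w27")
E
```

```text
clock: 37.95
tool_pos: [0.5899, -0.3191, 0.0108]
orientation: [156.3, 89.7, -23.6]
force: [0.3, 0.7, -0.3]
opening: 0.0587
clock: 38.83
tool_pos: [0.5904, -0.3195, 0.1485]
orientation: [157.3, 89.4, -22.6]
force: [-0.0, 0.6, -2.4]
opening: 0.0588
from [ 0.5904 -0.3195  0.1485] shift units [-0.77  9.97  0.03] rows 10.0
rot units [ 0.05  0.12 -0.03]
```

View pics/w27.png

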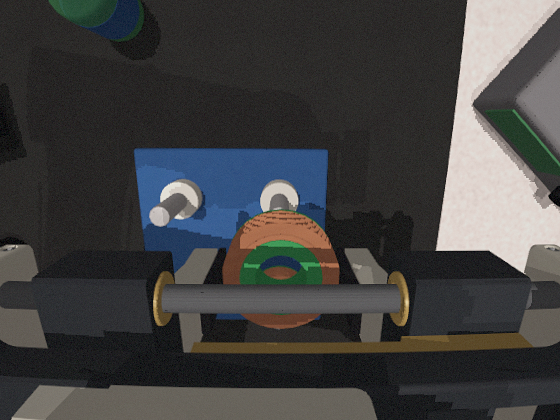

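```bash
python3 -m crank '[{"linear":[-0.03,0.5,0],"rot":[0,0.05,0],"hand":0.4},{"linear":[-0.05,0.95,0],"rot":[0,0,0],"hand":0.4},{"linear":[-0.07,0.95,0],"rot":[0,0,0],"hand":0.4},{"linear":[-0.07,0.95,0],"rot":[0,0,0],"hand":0.4},{"linear":[-0.07,0.95,0],"rot":[0,0,0],"hand":0.4},{"linear":[-0.07,0.95,0],"rot":[0,0,0],"hand":0.4},{"linear":[-0.07,0.95,0],"rot":[0,0,0],"hand":0.4},{"linear":[-0.07,0.95,0],"rot":[0,0,0],"hand":0.4},{"linear":[-0.07,0.95,0],"rot":[0,0,0],"hand":0.4},{"linear":[-0.06,0.85,0],"rot":[0,0,0],"hand":0.4},{"linear":[-0.03,0.5,0],"rot":[0,0,0],"hand":0.4},{"linear":[0,0,0],"rot":[0,0,0],"hand":0.4},{"linear":[0,0,0],"rot":[0,0,0],"hand":0.4}]'; python3 - <<'E'
from h import *
go([.544,.279,.07],RD)
s,o=snap("wrist","w28")
E
```

```text
clock: 40.5
tool_pos: [0.5378, 0.2627, 0.1314]
orientation: [32.0, 88.8, -148.0]
force: [0.4, -0.8, -1.7]
opening: 0.0585
from [0.5378 0.2627 0.1314] shift units [ 0.1   0.27 -1.02] rows 2.0
rot units [ 0.12 -0.2  -0.  ]
```

View pics/w28.png

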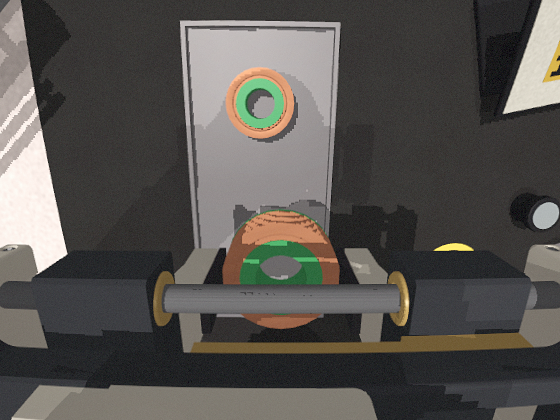

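```bash
python3 -m crank '[{"linear":[0.09,0.25,-0.3],"rot":[0.1,-0.19,0],"hand":0.4},{"linear":[0,0,-0.5],"rot":[0,0,0],"hand":0.4},{"linear":[0,0,-0.4],"rot":[0,0,0],"hand":0.4},{"linear":[0,0,-0.3],"rot":[0,0,0],"hand":0.4},{"linear":[0,0,0],"rot":[0,0,0],"hand":0.4},{"linear":[0,0,0],"rot":[0,0,0],"hand":0.4}]'; python3 - <<'E'
from h import *
go([.543,.279,-.014],RD)
E
```

```text
clock: 41.3
tool_pos: [0.5449, 0.2713, 0.04]
orientation: [109.8, 89.9, -70.7]
force: [-0.5, 0.7, -1.3]
opening: 0.0586
from [0.5449 0.2713 0.04  ] shift units [-0.03  0.13 -0.9 ] rows 1.0
rot units [0.02 0.01 0.09]
```

```bash
python3 -m crank '[{"linear":[-0.04,0.11,-0.3],"rot":[0,0,0],"hand":0.4},{"linear":[0,0,-0.3],"rot":[0,0,0],"hand":0.4},{"linear":[0,0,-0.2],"rot":[0,0,0],"hand":0.4},{"linear":[0,0,0],"rot":[0,0,0],"hand":0.4}]'; python3 - <<'E'
from h import *
go([.543,.279,-.014],RD)
E
```

```text
clock: 41.8
tool_pos: [0.543, 0.2794, -0.0091]
orientation: [-160.9, 89.8, 18.6]
force: [1.2, 0.2, -0.9]
opening: 0.0586
from [ 0.543   0.2794 -0.0091] shift units [-0.   -0.01 -0.08] rows 1.0
rot units [-0.01  0.04  0.1 ]
```

```bash
python3 -m crank '[{"linear":[0,0,-0.08],"rot":[0,0.04,0.1],"hand":0.4},{"linear":[0,0,0],"rot":[0,0,0],"hand":0.4},{"linear":[0,0,0],"rot":[0,0,0],"hand":0.6},{"linear":[0,0,0],"rot":[0,0,0],"hand":0.8},{"linear":[0,0,0],"rot":[0,0,0],"hand":0.85},{"linear":[0,0,0.3],"rot":[0,0,0],"hand":0.85},{"linear":[0,0,0.6],"rot":[0,0,0],"hand":0.85},{"linear":[0,0,0.8],"rot":[0,0,0],"hand":0.85},{"linear":[0,0,0.8],"rot":[0,0,0],"hand":0.85},{"linear":[0,0,0],"rot":[0,0,0],"hand":0.85}]'; python3 - <<'E'
from h import *
s,o=snap("wrist","w29"); go([.4875,-.3175,.15],RD)
P=cloud(s,o); _,h=colours(s)
for c in [(.625,.28),(.543,.28)]:
  m=(P[...,2]>.015)&(P[...,2]<.04)&(np.hypot(P[...,0]-c[0],P[...,1]-c[1])<.04)&(h[...,1]>70); v,u=np.nonzero(m); q=plane(s,u,v,.027,o); print(cv2.minEnclosingCircle(q[:,:2].astype(np.float32)),np.median(P[m][:,2]))
E
```

```text
clock: 43.05
tool_pos: [0.5448, 0.2802, 0.1485]
orientation: [-139.8, 89.6, 40.3]
force: [0.4, 0.4, -1.0]
opening: 0.0747
from [0.5437 0.2795 0.1463] shift units [-0.94 -9.95  0.06] rows 10.0
rot units [-0.04  0.03 -0.02]
((0.6225415468215942, 0.2800546884536743), 0.029819080606102943) 0.026171680489094518
((0.5412822961807251, 0.28053396940231323), 0.03064366988837719) 0.026342814186018804
```

View pics/w29.png

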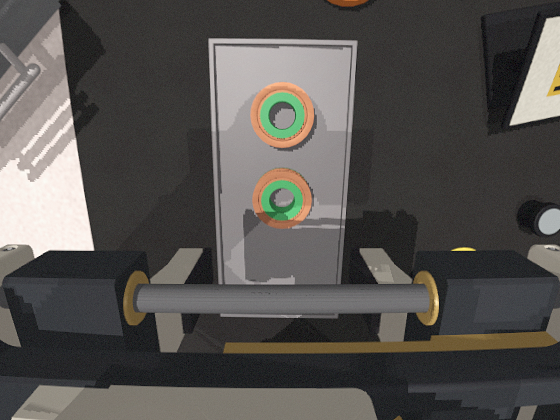

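```bash
python3 -m crank '[{"linear":[-0.03,-0.5,0.1],"rot":[0,0,0],"hand":0.85},{"linear":[-0.07,-0.95,0],"rot":[0,0,0],"hand":0.85},{"linear":[-0.08,-0.95,0],"rot":[0,0,0],"hand":0.85},{"linear":[-0.08,-0.95,0],"rot":[0,0,0],"hand":0.85},{"linear":[-0.08,-0.95,0],"rot":[0,0,0],"hand":0.85},{"linear":[-0.08,-0.95,0],"rot":[0,0,0],"hand":0.85},{"linear":[-0.08,-0.95,0],"rot":[0,0,0],"hand":0.85},{"linear":[-0.08,-0.95,0],"rot":[0,0,0],"hand":0.85},{"linear":[-0.08,-0.95,0],"rot":[0,0,0],"hand":0.85},{"linear":[-0.06,-0.85,0],"rot":[0,0,0],"hand":0.85},{"linear":[-0.03,-0.5,0],"rot":[0,0,0],"hand":0.85},{"linear":[0,0,0],"rot":[0,0,0],"hand":0.85},{"linear":[0,0,0],"rot":[0,0,0],"hand":0.85}]'; python3 - <<'E'
from h import *
s,o=snap("wrist","w30"); coil(s,o,(.4875,-.3175))
go([.4875,-.318,.09],RD)
E
```

```text
clock: 44.72
tool_pos: [0.4799, -0.3127, 0.147]
orientation: [-8.3, 89.3, 171.6]
force: [0.2, 0.1, 0.5]
opening: 0.0743
coil 2574 enc [ 0.4872 -0.3185] 0.0302 mean [ 0.4887 -0.3185]
 spindle top [ 0.4873 -0.3175  0.0843] 374
from [ 0.4801 -0.3125  0.1471] shift units [ 0.12 -0.09 -0.95] rows 1.0
rot units [-0.02 -0.13  0.01]
```

```bash
python3 -m crank '[{"linear":[0.11,-0.08,-0.4],"rot":[0,-0.12,0],"hand":0.85},{"linear":[0,0,-0.4],"rot":[0,0,0],"hand":0.85},{"linear":[0,0,0],"rot":[0,0,0],"hand":0.85},{"linear":[0,0,0],"rot":[0,0,0],"hand":0.85}]'; python3 - <<'E'
from h import *
go([.4875,-.318,.007],RD)
E
```

```text
clock: 45.28
tool_pos: [0.4878, -0.3141, 0.0999]
orientation: [-137.8, 89.9, 42.5]
force: [-0.4, -0.7, 0.8]
opening: 0.0744
from [ 0.4878 -0.3141  0.0999] shift units [-0.01 -0.06 -1.55] rows 2.0
rot units [-0.01  0.01 -0.05]
```

```bash
python3 -m crank '[{"linear":[-0.01,-0.06,-0.3],"rot":[0,0,0],"hand":0.85},{"linear":[0,0,-0.4],"rot":[0,0,0],"hand":0.85},{"linear":[0,0,-0.4],"rot":[0,0,0],"hand":0.85},{"linear":[0,0,-0.4],"rot":[0,0,0],"hand":0.85},{"linear":[0,0,0],"rot":[0,0,0],"hand":0.85}]'; python3 - <<'E'
from h import *
go([.4875,-.318,.007],RD)
E
```

```text
clock: 45.9
tool_pos: [0.4885, -0.3179, 0.0082]
orientation: [176.9, 89.7, -2.8]
force: [1.0, -0.7, 0.9]
opening: 0.0743
from [ 0.4885 -0.3179  0.0082] shift units [-0.02 -0.   -0.02] rows 1.0
rot units [ 0.    0.06 -0.07]
```

```bash
python3 -m crank '[{"linear":[-0.02,0,-0.03],"rot":[0,0.06,0],"hand":0.7},{"linear":[0,0,0],"rot":[0,0,0],"hand":0.5},{"linear":[0,0,0],"rot":[0,0,0],"hand":0.4},{"linear":[0,0,0],"rot":[0,0,0],"hand":0.4}]'; python3 -m crank '[{"linear":[0,0,0.3],"rot":[0,0,0],"hand":0.4},{"linear":[0,0,0.4],"rot":[0,0,0],"hand":0.4},{"linear":[0,0,0.4],"rot":[0,0,0],"hand":0.4},{"linear":[0,0,0.4],"rot":[0,0,0],"hand":0.4},{"linear":[0,0,0.4],"rot":[0,0,0],"hand":0.4},{"linear":[0,0,0.3],"rot":[0,0,0],"hand":0.4},{"linear":[0,0,0],"rot":[0,0,0],"hand":0.4}]'; python3 - <<'E'
from h import *
go([.463,.279,.15],RD)
s,o=snap("wrist","w31")
E
```

```text
clock: 46.4
tool_pos: [0.4888, -0.3185, 0.0089]
orientation: [157.0, 89.8, -22.6]
force: [0.2, 0.4, -1.3]
opening: 0.0593
clock: 47.28
tool_pos: [0.4879, -0.318, 0.146]
orientation: [165.3, 89.7, -14.4]
force: [-0.3, -1.0, -1.7]
opening: 0.0596
from [ 0.4879 -0.318   0.146 ] shift units [-0.42  9.95  0.07] rows 10.0
rot units [ 0.01  0.06 -0.07]
```

View pics/w31.png

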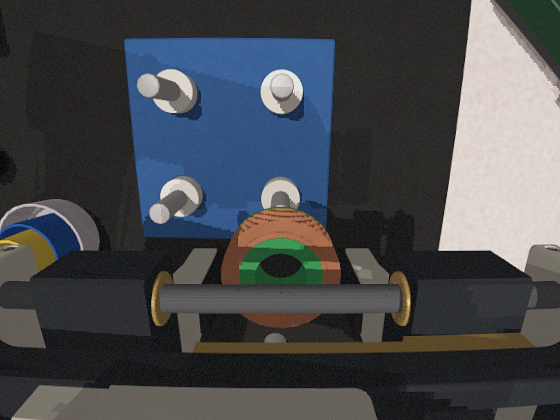

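```bash
python3 -m crank '[{"linear":[0.02,0.5,0.2],"rot":[0,0.05,0],"hand":0.4},{"linear":[-0.02,0.95,0.1],"rot":[0,0,0],"hand":0.4},{"linear":[-0.04,0.95,0],"rot":[0,0,0],"hand":0.4},{"linear":[-0.04,0.95,0],"rot":[0,0,0],"hand":0.4},{"linear":[-0.04,0.95,0],"rot":[0,0,0],"hand":0.4},{"linear":[-0.04,0.95,0],"rot":[0,0,0],"hand":0.4},{"linear":[-0.04,0.95,0],"rot":[0,0,0],"hand":0.4},{"linear":[-0.04,0.95,0],"rot":[0,0,0],"hand":0.4},{"linear":[-0.04,0.95,0],"rot":[0,0,0],"hand":0.4},{"linear":[-0.04,0.85,0],"rot":[0,0,0],"hand":0.4},{"linear":[-0.04,0.5,0],"rot":[0,0,0],"hand":0.4},{"linear":[0,0,0],"rot":[0,0,0],"hand":0.4},{"linear":[0,0,0],"rot":[0,0,0],"hand":0.4}]'; python3 - <<'E'
from h import *
go([.463,.279,.07],RD)
s,o=snap("wrist","w32")
E
```

```text
clock: 48.95
tool_pos: [0.4542, 0.2649, 0.148]
orientation: [16.0, 88.9, -163.9]
force: [-0.2, 0.3, -1.9]
opening: 0.0595
from [0.4542 0.2649 0.148 ] shift units [ 0.15  0.24 -1.3 ] rows 2.0
rot units [ 0.06 -0.21 -0.03]
```

View pics/w32.png

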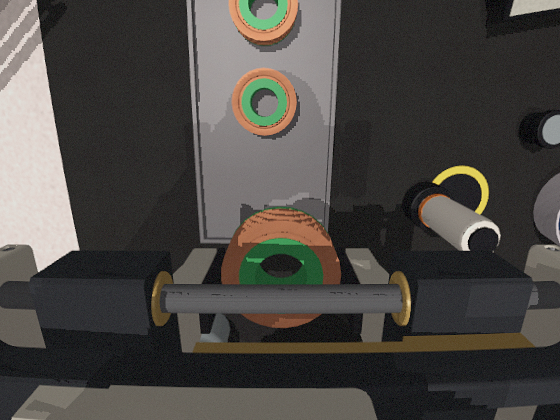

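```bash
python3 -m crank '[{"linear":[0.14,0.22,-0.3],"rot":[0.06,-0.2,0],"hand":0.4},{"linear":[0,0,-0.5],"rot":[0,0,0],"hand":0.4},{"linear":[0,0,-0.5],"rot":[0,0,0],"hand":0.4},{"linear":[0,0,-0.3],"rot":[0,0,0],"hand":0.4},{"linear":[0,0,0],"rot":[0,0,0],"hand":0.4},{"linear":[0,0,0],"rot":[0,0,0],"hand":0.4}]'; python3 - <<'E'
from h import *
go([.463,.279,-.016],RD)
E
```

```text
clock: 49.75
tool_pos: [0.4643, 0.2723, 0.0506]
orientation: [-121.6, 89.9, 58.1]
force: [0.3, 0.5, -1.4]
opening: 0.0593
from [0.4643 0.2723 0.0506] shift units [-0.02  0.11 -1.11] rows 2.0
rot units [-0.01  0.01  0.06]
```

```bash
python3 -m crank '[{"linear":[-0.02,0.1,-0.3],"rot":[0,0,0],"hand":0.4},{"linear":[0,0,-0.35],"rot":[0,0,0],"hand":0.4},{"linear":[0,0,-0.3],"rot":[0,0,0],"hand":0.4},{"linear":[0,0,0],"rot":[0,0,0],"hand":0.4}]'; python3 - <<'E'
from h import *
go([.463,.279,-.016],RD)
E
```

```text
clock: 50.25
tool_pos: [0.4661, 0.2801, -0.0026]
orientation: [-131.4, 89.4, 48.3]
force: [0.1, -1.1, -0.1]
opening: 0.0595
from [ 0.4661  0.2801 -0.0026] shift units [-0.05 -0.02 -0.22] rows 1.0
rot units [-0.09  0.08  0.07]
```

```bash
python3 -m crank '[{"linear":[-0.04,-0.01,-0.2],"rot":[-0.08,0.08,0.05],"hand":0.4},{"linear":[0,0,0],"rot":[0,0,0],"hand":0.4}]'; python3 - <<'E'
from h import *
go([.463,.279,-.016],RD)
E
```

```text
clock: 50.5
tool_pos: [0.4646, 0.2804, -0.0133]
orientation: [-120.7, 89.8, 59.3]
force: [0.9, -0.7, -2.0]
opening: 0.0594
from [ 0.4646  0.2804 -0.0133] shift units [-0.03 -0.02 -0.04] rows 1.0
rot units [-0.03  0.02  0.01]
```

```bash
python3 -m crank '[{"linear":[0,0,-0.04],"rot":[0,0,0],"hand":0.4},{"linear":[0,0,0],"rot":[0,0,0],"hand":0.6},{"linear":[0,0,0],"rot":[0,0,0],"hand":0.8},{"linear":[0,0,0],"rot":[0,0,0],"hand":0.85},{"linear":[0,0,0.3],"rot":[0,0,0],"hand":0.85},{"linear":[0,0,0.6],"rot":[0,0,0],"hand":0.85},{"linear":[0,0,0.8],"rot":[0,0,0],"hand":0.85},{"linear":[0,0,0.8],"rot":[0,0,0],"hand":0.85},{"linear":[0,0,0.4],"rot":[0,0,0],"hand":0.85},{"linear":[0,0,0],"rot":[0,0,0],"hand":0.85}]'; python3 - <<'E'
from h import *
s,o=snap("wrist","w33")
P=cloud(s,o); _,h=colours(s)
for c in [(.623,.28),(.543,.28),(.463,.28)]:
  m=(P[...,2]>.015)&(P[...,2]<.04)&(np.hypot(P[...,0]-c[0],P[...,1]-c[1])<.04)&(h[...,1]>70); v,u=np.nonzero(m); q=plane(s,u,v,.027,o); print(cv2.minEnclosingCircle(q[:,:2].astype(np.float32)),np.median(P[m][:,2]))
# reader
q=P[(P[...,2]>.1)&(P[...,2]<.125)&(np.hypot(P[...,0]-.44,P[...,1]-.10)<.05)]; print("reader top",q.mean(0),len(q))
go([.44,.1,.14],RD)
s,o=snap("top","t33"); s,o=snap("scene","s33")
E
```

```text
clock: 51.75
tool_pos: [0.4651, 0.2805, 0.166]
orientation: [-133.0, 89.6, 47.0]
force: [0.2, -0.2, -1.0]
opening: 0.0747
((0.621259331703186, 0.28039225935935974), 0.030488960444927216) 0.026036620287126333
((0.5405234098434448, 0.28020161390304565), 0.0299476720392704) 0.026177032984512988
((0.46447616815567017, 0.2812390625476837), 0.030544236302375793) 0.026390378130310643
reader top [0.44472271 0.11189796 0.10956473] 945
from [0.4646 0.2801 0.1649] shift units [-0.41 -3.   -0.42] rows 4.0
rot units [-0.04  0.03  0.01]
```

View pics/w33.png

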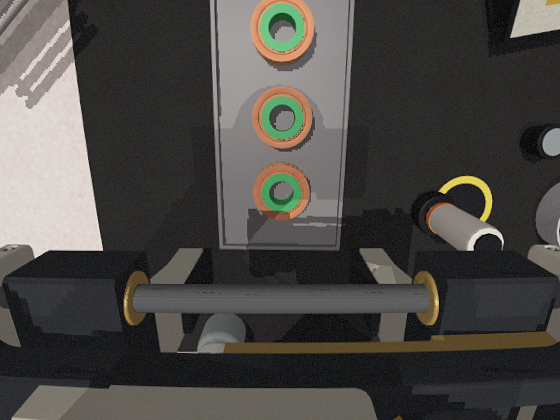

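View pics/t33.png

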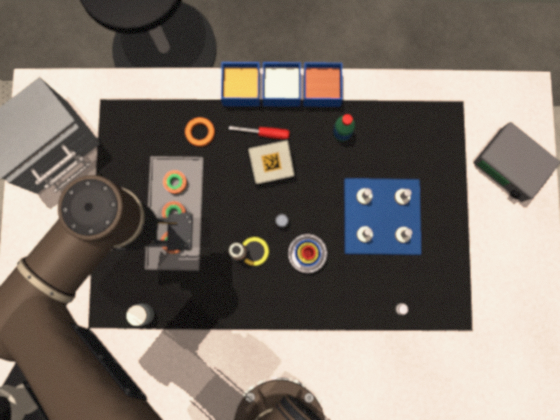

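View pics/s33.png

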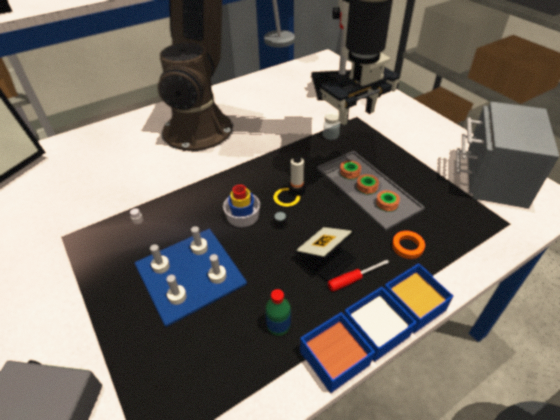

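```bash
python3 - <<'E'
from h import *
for n in ["top","scene"]:
    s,o=snap(n); P=cloud(s); _,h=colours(s)
    near=(np.hypot(P[...,0]-.685,P[...,1]-.027)<.062)&(P[...,2]>.02)
    q=P[near&(h[...,2]>110)]; cc=q.mean(0)
    for _ in range(3):
        nn=np.linalg.svd(q-cc,full_matrices=False)[2][2]; nn*=np.sign(nn[2]); d=(q-cc)@nn; q=q[np.abs(d)<.006]; cc=q.mean(0)
    print(n,"n",nn.round(4),"card mean",cc.round(4),len(q))
    m=near&(h[...,1]>110)&(h[...,2]>60)&(h[...,0]<40)
    mm=cv2.morphologyEx(m.astype(np.uint8),cv2.MORPH_CLOSE,np.ones((5,5)))
    k,l,st,ce=cv2.connectedComponentsWithStats(mm); i=1+st[1:,4].argmax(); v,u=np.nonzero(l==i)
    r=cv2.minAreaRect(np.c_[u,v].astype(np.float32)); print(" label px",r,ce[i])
    a,b=slopes(s,*r[0]); T=c2w(s); ray=T[:3,:3]@np.array([a,-b,-1.]); og=T[:3,3]
    t=((cc-og)@nn)/(ray@nn); print(" label",(og+t*ray).round(4))
    # reader
    m=(P[...,2]>.095)&(P[...,2]<.12)&(np.hypot(P[...,0]-.44,P[...,1]-.105)<.05); q=P[m]; print(" reader top",cv2.minEnclosingCircle(q[:,:2].astype(np.float32)),q.mean(0).round(4))
    C,_=colours(s); m=C["yellow"]&(np.hypot(P[...,0]-.445,P[...,1]-.069)<.06)&(P[...,2]<.02); v,u=np.nonzero(m); q=plane(s,u,v,0.); print(" pad",circ(q),cv2.minEnclosingCircle(q[:,:2].astype(np.float32)))
E
```

```text
top n [-0.5096 -0.113   0.853 ] card mean [0.6727 0.0245 0.0633] 1315
 label px ((270.9615173339844, 161.8076934814453), (16.473756790161133, 17.25821876525879), 78.69007110595703) [271.         161.78745645]
 label [0.6698 0.0242 0.0615]
 reader top ((0.43872204422950745, 0.1072918251156807), 0.016679314896464348) [0.4382 0.1065 0.1118]
 pad (array([0.44561977, 0.06758185]), np.float64(0.033049959510571936)) ((0.44541189074516296, 0.06776254624128342), 0.03901812806725502)
scene n [-0.5108 -0.1113  0.8525] card mean [0.6748 0.0246 0.063 ] 773
 label px ((323.7049255371094, 240.24586486816406), (10.242951393127441, 22.790565490722656), 50.194427490234375) [323.49425287 240.35057471]
 label [0.6711 0.0257 0.0609]
 reader top ((0.4440727233886719, 0.10549164563417435), 0.016783099621534348) [0.4464 0.1026 0.1083]
 pad (array([0.44474521, 0.06918076]), np.float64(0.03259048570319975)) ((0.44451043009757996, 0.06961078941822052), 0.03972659632563591)
```

```bash
python3 -m crank '[{"linear":[-0.1,-0.5,0],"rot":[0,0,0],"hand":0.85},{"linear":[-0.15,-0.9,0],"rot":[0,0,0],"hand":0.85},{"linear":[-0.1,-0.8,0],"rot":[0,0,0],"hand":0.85},{"linear":[-0.04,-0.5,0],"rot":[0,0,0],"hand":0.85},{"linear":[0,-0.2,0],"rot":[0,0,0],"hand":0.85},{"linear":[0,0,0],"rot":[0,0,0],"hand":0.85},{"linear":[0,0,0],"rot":[0,0,0],"hand":0.85}]'; python3 - <<'E'
from h import *
s,o=snap("wrist","w34"); P=cloud(s,o)
m=(P[...,2]>.095)&(P[...,2]<.12)&(np.hypot(P[...,0]-.44,P[...,1]-.105)<.05); v,u=np.nonzero(m); q=plane(s,u,v,.114,o); print(" reader top",cv2.minEnclosingCircle(q[:,:2].astype(np.float32)),P[m].mean(0).round(4),len(q))
C,_=colours(s); m=C["yellow"]&(np.hypot(P[...,0]-.445,P[...,1]-.069)<.06)&(P[...,2]<.02); v,u=np.nonzero(m); q=plane(s,u,v,0.,o); print(" pad",circ(q),cv2.minEnclosingCircle(q[:,:2].astype(np.float32)))
go([.441,.106,.1],RD)
E
```

```text
clock: 52.88
tool_pos: [0.4372, 0.0997, 0.156]
orientation: [42.6, 89.3, -137.4]
force: [0.6, -0.5, -0.2]
opening: 0.0742
 reader top ((0.4413694739341736, 0.10723279416561127), 0.01753607951104641) [0.4407 0.107  0.1105] 1488
 pad (array([0.44386338, 0.06935357]), np.float64(0.03305123023277584)) ((0.44249656796455383, 0.06903836876153946), 0.03658737987279892)
from [0.4372 0.0998 0.156 ] shift units [ 0.06  0.1  -0.93] rows 1.0
rot units [ 0.09 -0.1  -0.01]
```

View pics/w34.png

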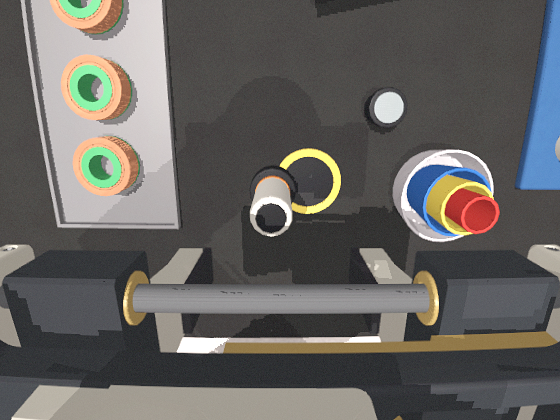

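```bash
python3 -m crank '[{"linear":[0.06,0.1,-0.2],"rot":[0.09,-0.1,0],"hand":0.8},{"linear":[0,0,-0.3],"rot":[0,0,0],"hand":0.8},{"linear":[0,0,0],"rot":[0,0,0],"hand":0.8},{"linear":[0,0,0],"rot":[0,0,0],"hand":0.8}]'; python3 - <<'E'
from h import *
go([.4412,.107,.042],RD)
E
```

```text
clock: 53.42
tool_pos: [0.442, 0.1092, 0.1257]
orientation: [164.6, 90.0, -15.2]
force: [-0.5, 0.3, 0.7]
opening: 0.0702
from [0.442  0.1092 0.1257] shift units [-0.01 -0.04 -1.4 ] rows 2.0
rot units [ 0.    0.01 -0.05]
```

```bash
python3 -m crank '[{"linear":[-0.01,-0.03,-0.3],"rot":[0,0,0],"hand":0.8},{"linear":[0,0,-0.4],"rot":[0,0,0],"hand":0.8},{"linear":[0,0,-0.4],"rot":[0,0,0],"hand":0.8},{"linear":[0,0,-0.25],"rot":[0,0,0],"hand":0.8},{"linear":[0,0,0],"rot":[0,0,0],"hand":0.8}]'; python3 - <<'E'
from h import *
go([.4412,.107,.042],RD)
s,o=snap("wrist","w35")
E
```

```text
clock: 54.05
tool_pos: [0.4445, 0.1102, 0.0466]
orientation: [-154.1, 89.6, 26.3]
force: [0.5, 0.3, 0.4]
opening: 0.0702
from [0.4445 0.1102 0.0466] shift units [-0.06 -0.05 -0.08] rows 1.0
rot units [-0.04  0.08 -0.07]
```

View pics/w35.png

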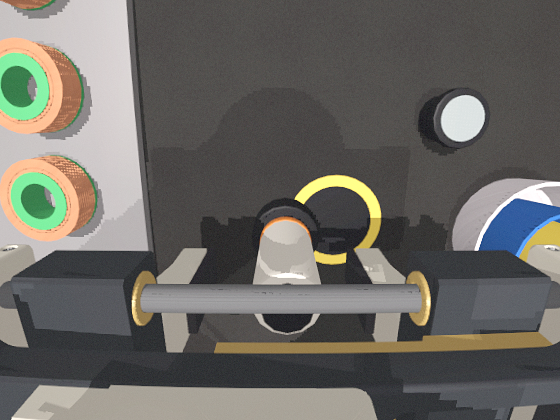

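```bash
python3 -m crank '[{"linear":[-0.05,-0.04,-0.08],"rot":[-0.03,0.08,-0.05],"hand":0.6},{"linear":[0,0,0],"rot":[0,0,0],"hand":0.4},{"linear":[0,0,0],"rot":[0,0,0],"hand":0.2},{"linear":[0,0,0],"rot":[0,0,0],"hand":0.2},{"linear":[0,0,0],"rot":[0,0,0],"hand":0.2},{"linear":[0,0,0],"rot":[0,0,0],"hand":0.2}]'; python3 -c "
from h import *
go([.4412,.107,.042],RD)"; python3 -m crank '[{"linear":[0,0,0.3],"rot":[0,0,0],"hand":0.2},{"linear":[0,0,0.5],"rot":[0,0,0],"hand":0.2},{"linear":[0,0,0.5],"rot":[0,0,0],"hand":0.2},{"linear":[0,0,0.5],"rot":[0,0,0],"hand":0.2},{"linear":[0,0,0],"rot":[0,0,0],"hand":0.2}]'; python3 - <<'E'
from h import *
go([.6195,.0138,.19],RD)
s,o=snap("wrist","w36")
s,o=snap("scene","s36")
E
```

```text
clock: 54.85
tool_pos: [0.443, 0.1089, 0.0444]
orientation: [-135.4, 89.7, 44.7]
force: [-0.2, 0.1, -2.0]
opening: 0.0339
from [0.443  0.1089 0.0444] shift units [-0.03 -0.03 -0.04] rows 1.0
rot units [-0.04  0.04 -0.02]
clock: 55.48
tool_pos: [0.4414, 0.108, 0.1545]
orientation: [-102.8, 89.9, 77.3]
force: [0.6, -0.5, -1.5]
opening: 0.033
from [0.4414 0.108  0.1545] shift units [ 2.97 -1.57  0.59] rows 3.0
rot units [-0.02  0.   -0.02]
```

View pics/w36.png

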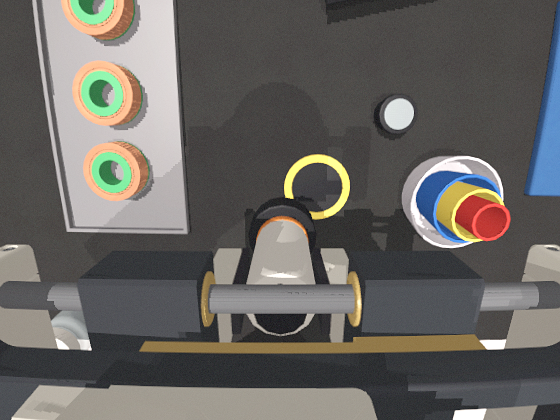

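View pics/s36.png

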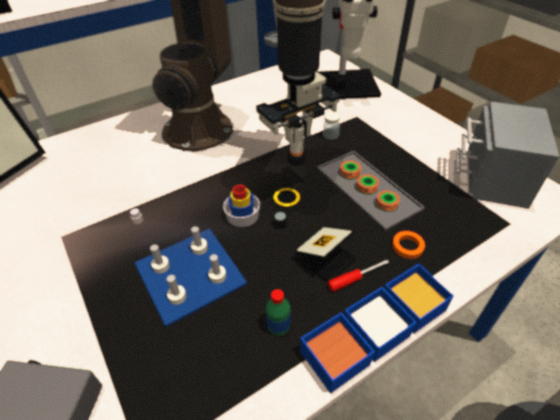

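```bash
python3 -m crank '[{"linear":[0.2,-0.1,0.3],"rot":[0,0,0],"hand":0.2},{"linear":[0.45,-0.25,0.3],"rot":[0.15,-0.7,0],"hand":0.2},{"linear":[0.45,-0.25,0.2],"rot":[0.2,-0.9,0],"hand":0.2},{"linear":[0.45,-0.25,0],"rot":[0.2,-0.9,0],"hand":0.2},{"linear":[0.45,-0.25,0],"rot":[0.2,-0.9,0],"hand":0.2},{"linear":[0.4,-0.2,0],"rot":[0.2,-0.9,0],"hand":0.2},{"linear":[0.2,-0.1,0],"rot":[0.2,-0.9,0],"hand":0.2},{"linear":[0,0,0],"rot":[0.1,-0.5,0],"hand":0.2},{"linear":[0,0,0],"rot":[0,0,0],"hand":0.2},{"linear":[0,0,0],"rot":[0,0,0],"hand":0.2}]'; cat >> h.py <<'E'
NL=np.array([-.51,-.112,.853]); NL/=np.linalg.norm(NL); CL=np.array([.6705,.025,.061])
RS=Rot.align_vectors([-NL],[[0,0,-1.]])[0].as_matrix()@RD
ax=np.cross([0,0,-1.],-NL); an=np.arcsin(np.linalg.norm(ax)); RS=Rot.from_rotvec(ax/np.linalg.norm(ax)*an).as_matrix()@RD
E
python3 - <<'E'
from h import *
go(CL+.104*NL,RS); print(CL+.104*NL)
s,o=snap("wrist","w37")
s,o=snap("scene","s37")
E
```

```text
clock: 56.82
tool_pos: [0.5921, 0.0171, 0.1854]
orientation: [-168.2, 61.7, 11.8]
force: [0.6, -0.7, -1.9]
opening: 0.0337
from [0.5921 0.0171 0.1854] shift units [ 0.42 -0.06 -0.6 ] rows 1.0
rot units [ 0.19 -0.61  0.01]
[0.61746671 0.01335347 0.14970078]
```

View pics/w37.png

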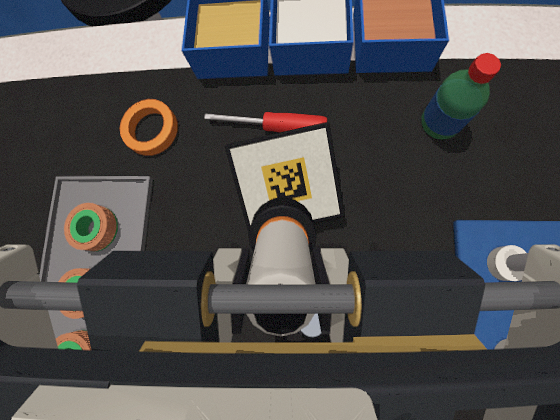

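View pics/s37.png

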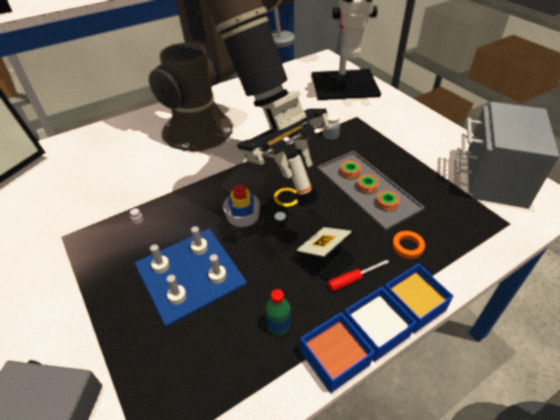

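```bash
python3 - <<'E'
from h import *
s,o=snap("wrist"); P=cloud(s,o); _,h=colours(s)
near=(np.hypot(P[...,0]-.685,P[...,1]-.027)<.062)&(P[...,2]>.02)&(P[...,2]<.1)
v,u=np.mgrid[:420,:560]; near&=(v<205)
q=P[near&(h[...,2]>110)]; cc=q.mean(0)
for _ in range(3):
    nn=np.linalg.svd(q-cc,full_matrices=False)[2][2]; nn*=np.sign(nn[2]); d=(q-cc)@nn; q=q[np.abs(d)<.006]; cc=q.mean(0)
m=near&(h[...,1]>110)&(h[...,2]>60)&(h[...,0]<40)
mm=cv2.morphologyEx(m.astype(np.uint8),cv2.MORPH_CLOSE,np.ones((9,9)))
k,l,st,ce=cv2.connectedComponentsWithStats(mm); i=1+st[1:,4].argmax(); vv,uu=np.nonzero(l==i)
r=cv2.minAreaRect(np.c_[uu,vv].astype(np.float32)); a,b=slopes(s,*r[0]); T=c2w(s,o); ray=T[:3,:3]@np.array([a,-b,-1.]); og=T[:3,3]
t=((cc-og)@nn)/(ray@nn); print(nn.round(4),r,"label",(og+t*ray).round(4))
E
python3 -m crank '[{"linear":[0.2,-0.03,-0.1],"rot":[0.15,-0.5,0],"hand":0.2},{"linear":[0.1,0,-0.15],"rot":[0,0,0],"hand":0.2},{"linear":[0,0,0],"rot":[0,0,0],"hand":0.2},{"linear":[0,0,0],"rot":[0,0,0],"hand":0.2}]'; python3 -c "
from h import *
go(CL+.104*NL,RS)"
```

```text
[-0.5059 -0.1148  0.8549] ((286.9294128417969, 182.18235778808594), (41.54219055175781, 43.38609313964844), 77.47119140625) label [0.6678 0.025  0.0597]
clock: 57.48
tool_pos: [0.6128, 0.0165, 0.1716]
orientation: [-167.8, 59.0, 12.2]
force: [1.1, -0.9, -0.8]
opening: 0.0333
from [0.6128 0.0165 0.1716] shift units [ 0.08 -0.05 -0.36] rows 1.0
rot units [ 0.04 -0.09  0.  ]
```

```bash
python3 -m crank '[{"linear":[0.05,-0.04,-0.17],"rot":[0.04,-0.08,0],"hand":0.2},{"linear":[0.02,0,-0.13],"rot":[0,0,0],"hand":0.2},{"linear":[0,0,0],"rot":[0,0,0],"hand":0.2},{"linear":[0,0,0],"rot":[0,0,0],"hand":0.2}]'; python3 - <<'E'
from h import *
go(CL+.104*NL,RS)
s,o=snap("wrist","w38"); s2,_=snap("scene"); cv2.imwrite("pics/s38.png",cv2.resize(s2["image"][130:290,220:400,::-1],(720,640)[:2] if 0 else (675,600)))
A=axes(o); x=A[:,0]; t=o["tool_pos"]; lens=t+.044*x; d=lens-CL; print("axis angle",np.degrees(np.arccos(-x@NL)),"dist",d@NL,"lateral",(d-(d@NL)*NL).round(4))
E
```

```text
clock: 57.98
tool_pos: [0.6185, 0.0147, 0.1557]
orientation: [-167.6, 58.4, 12.4]
force: [-0.1, 0.2, -1.2]
opening: 0.0339
from [0.6185 0.0147 0.1557] shift units [-0.02 -0.02 -0.1 ] rows 1.0
rot units [ 0.    0.02 -0.  ]
axis angle 0.0845065555207993 dist 0.06438806559965073 lateral [0.0033 0.0019 0.0022]
```

View pics/w38.png

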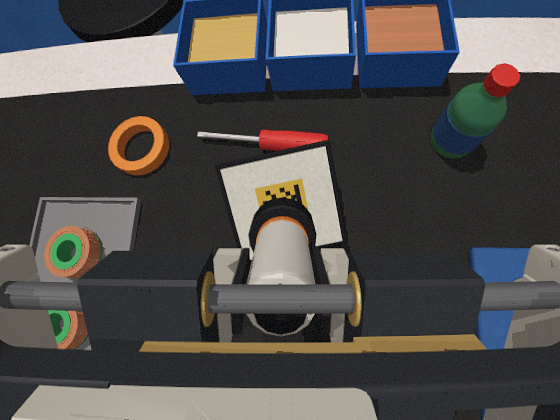

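View pics/s38.png

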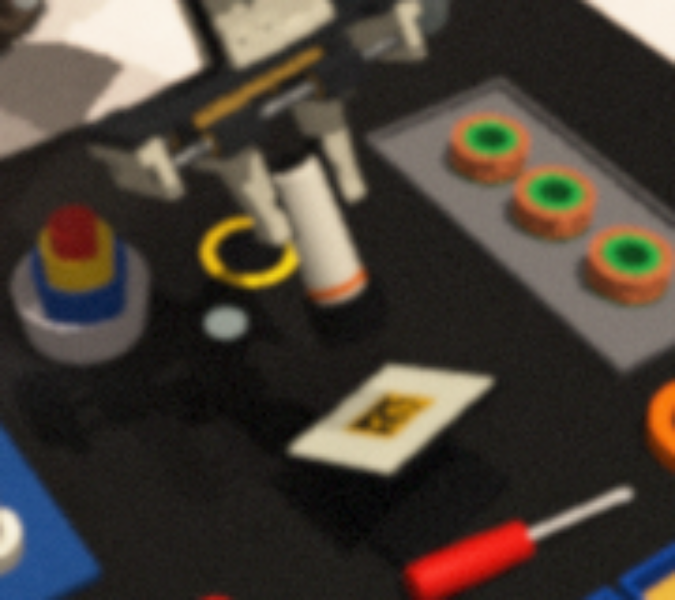

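```bash
python3 - <<'E'
from h import *
s,o=snap("scene"); P=cloud(s); _,h=colours(s)
x=axes(o)[:,0]; t=o["tool_pos"]
rel=P-t; al=rel@x; ra=np.linalg.norm(rel-al[...,None]*x,axis=-1)
m=(ra<.035)&(al>-.03)&(al<.05)&(h[...,2]>70)
q=P[m]; al=al[m]; 
pts=[]
for lo in np.arange(-.03,.05,.01):
    k=(al>=lo)&(al<lo+.01)
    if k.sum()>5: pts.append(np.r_[lo,k.sum(),np.median(q[k],0)-t-(lo+.005)*x])
print(np.array(pts).round(4))
# hood: dark points
m=(ra<.04)&((rel@x)>.0)&((rel@x)<.08)
a=(rel@x)[m]; print("along max",np.percentile(a,[50,90,98,100]).round(4),m.sum())
E
```

```text
[[-3.0e-02  6.1e+01  9.0e-03 -5.8e-03  4.5e-03]
 [-2.0e-02  6.2e+01  8.7e-03 -7.7e-03  4.1e-03]
 [-1.0e-02  6.4e+01  8.9e-03 -6.3e-03  3.8e-03]
 [ 0.0e+00  6.3e+01  8.7e-03 -8.5e-03  4.2e-03]
 [ 1.0e-02  5.9e+01  8.5e-03 -4.7e-03  4.4e-03]]
along max [0.0222 0.039  0.0426 0.0447] 371
```

```bash
python3 -m crank '[{"linear":[-0.04,-0.03,-0.05],"rot":[0,0,0],"hand":0.2},{"linear":[0,0,0],"rot":[0,0,0],"hand":0.2},{"linear":[0,0,0],"rot":[0,0,0],"hand":0.2},{"linear":[0,0,0],"rot":[0,0,0],"hand":0.2},{"linear":[0,0,0],"rot":[0,0,0],"hand":0.2},{"linear":[0,0,0],"rot":[0,0,0],"hand":0.2},{"linear":[0,0,0],"rot":[0,0,0],"hand":0.2},{"linear":[0,0,0],"rot":[0,0,0],"hand":0.2},{"linear":[0,0,0],"rot":[0,0,0],"hand":0.2},{"linear":[0,0,0],"rot":[0,0,0],"hand":0.2}]'; cat > chk.py <<'E'
from h import *
o=monitor.get_obs(); A=axes(o); x=A[:,0]; t=o["tool_pos"]; lens=t+.044*x; d=lens-CL; print(o["clock"],"axis angle",np.degrees(np.arccos(-x@NL)),"dist",d@NL,"lateral",(d-(d@NL)*NL).round(4),o["opening"])
E
python3 chk.py; python3 -m crank '[{"linear":[0,0,0],"rot":[0,0,0],"hand":0.2},{"linear":[0,0,0],"rot":[0,0,0],"hand":0.2},{"linear":[0,0,0],"rot":[0,0,0],"hand":0.2},{"linear":[0,0,0],"rot":[0,0,0],"hand":0.2},{"linear":[0,0,0],"rot":[0,0,0],"hand":0.2},{"linear":[0,0,0],"rot":[0,0,0],"hand":0.2},{"linear":[0,0,0],"rot":[0,0,0],"hand":0.2},{"linear":[0,0,0],"rot":[0,0,0],"hand":0.2},{"linear":[0,0,0],"rot":[0,0,0],"hand":0.2},{"linear":[0,0,0],"rot":[0,0,0],"hand":0.2}]'; python3 chk.py; python3 - <<'E'
from h import *
s,o=snap("wrist","w39"); go([.59,.02,.2],RD); s,o=snap("scene","s39")
E
```

```text
clock: 59.38
tool_pos: [0.6161, 0.013, 0.1531]
orientation: [-167.6, 58.4, 12.4]
force: [-0.7, -0.0, -1.7]
opening: 0.0334
59.375 axis angle 0.14556644507956723 dist 0.06357898539221327 lateral [0.0006 0.0001 0.0004] 0.03344944017330565
clock: 60.62
tool_pos: [0.6161, 0.013, 0.153]
orientation: [-167.6, 58.4, 12.4]
force: [-0.1, 1.0, -0.7]
opening: 0.0338
60.625 axis angle 0.1436890486951645 dist 0.06358250397029128 lateral [0.0005 0.0001 0.0003] 0.033779431903981055
from [0.6161 0.013  0.1531] shift units [-0.44  0.12  0.78] rows 1.0
rot units [-1.36  6.18 -0.01]
```

View pics/w39.png

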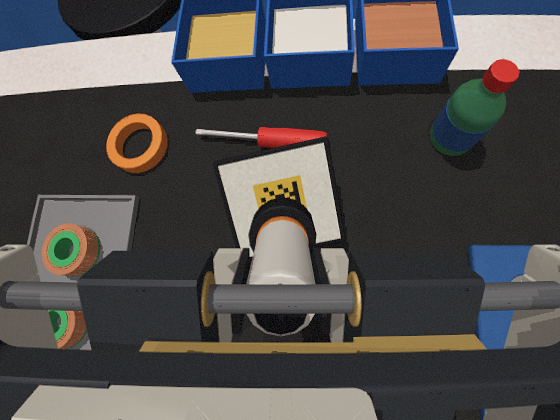

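View pics/s39.png

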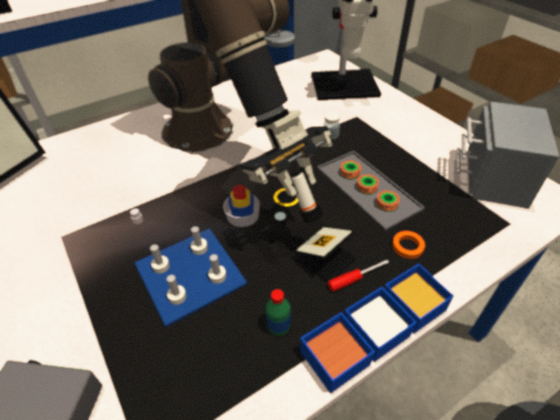

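```bash
python3 -m crank '[{"linear":[-0.3,-0.05,0.5],"rot":[0,0,0],"hand":0.2},{"linear":[-0.4,0.05,0.4],"rot":[-0.2,0.9,0],"hand":0.2},{"linear":[-0.4,0.1,0.1],"rot":[-0.2,0.9,0],"hand":0.2},{"linear":[-0.4,0.2,0],"rot":[-0.2,0.9,0],"hand":0.2},{"linear":[-0.4,0.2,0],"rot":[-0.2,0.9,0],"hand":0.2},{"linear":[-0.4,0.2,0],"rot":[-0.2,0.9,0],"hand":0.2},{"linear":[-0.3,0.15,0],"rot":[-0.2,0.9,0],"hand":0.2},{"linear":[-0.15,0.1,0],"rot":[-0.1,0.5,0],"hand":0.2},{"linear":[0,0,0],"rot":[0,0,0],"hand":0.2},{"linear":[0,0,0],"rot":[0,0,0],"hand":0.2}]'; python3 - <<'E'
from h import *
s,o=snap("wrist","w40"); go([.4455,.070,.08],RD)
P=cloud(s,o); C,_=colours(s); m=C["yellow"]&(np.hypot(P[...,0]-.445,P[...,1]-.069)<.06)&(P[...,2]<.02); v,u=np.nonzero(m); q=plane(s,u,v,0.,o); print(" pad",circ(q),cv2.minEnclosingCircle(q[:,:2].astype(np.float32)))
E
```

```text
clock: 61.98
tool_pos: [0.4448, 0.073, 0.2149]
orientation: [-143.9, 89.4, 36.2]
force: [-0.5, -0.7, -1.7]
opening: 0.0333
from [0.4447 0.0729 0.2149] shift units [ 0.01 -0.05 -2.25] rows 3.0
rot units [-0.07  0.1  -0.01]
 pad (array([0.44410381, 0.06859683]), np.float64(0.03398655584941679)) ((0.4426499009132385, 0.06891835480928421), 0.036529820412397385)
```

View pics/w40.png

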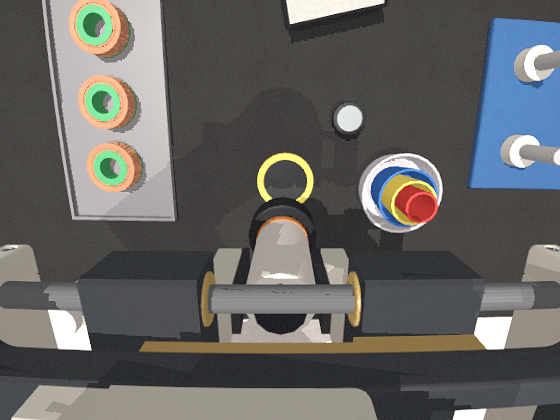

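```bash
python3 -m crank '[{"linear":[0.01,-0.05,-0.4],"rot":[-0.07,0.1,0],"hand":0.2},{"linear":[0,0,-0.6],"rot":[0,0,0],"hand":0.2},{"linear":[0,0,-0.5],"rot":[0,0,0],"hand":0.2},{"linear":[0,0,-0.3],"rot":[0,0,0],"hand":0.2},{"linear":[0,0,0],"rot":[0,0,0],"hand":0.2},{"linear":[0,0,0],"rot":[0,0,0],"hand":0.2}]'; python3 - <<'E'
from h import *
s,o=snap("wrist","w41"); go([.4455,.070,.046],RD)
E
```

```text
clock: 62.78
tool_pos: [0.4464, 0.068, 0.1062]
orientation: [-158.9, 89.5, 21.1]
force: [0.7, 0.4, -1.7]
opening: 0.0332
from [0.4463 0.0681 0.1062] shift units [-0.01  0.03 -1.  ] rows 2.0
rot units [-0.04  0.09  0.01]
```

View pics/w41.png

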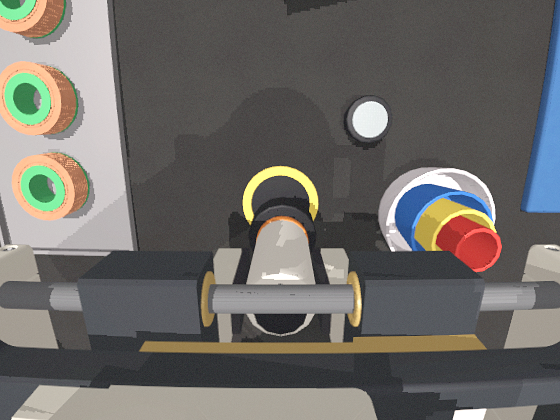

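```bash
python3 -m crank '[{"linear":[-0.01,0.02,-0.3],"rot":[-0.04,0.09,0],"hand":0.2},{"linear":[0,0,-0.3],"rot":[0,0,0],"hand":0.2},{"linear":[0,0,-0.25],"rot":[0,0,0],"hand":0.2},{"linear":[0,0,0],"rot":[0,0,0],"hand":0.2},{"linear":[0,0,0],"rot":[0,0,0],"hand":0.2}]'; python3 - <<'E'
from h import *
go([.4455,.070,.046],RD)
E
```

```text
clock: 63.45
tool_pos: [0.4469, 0.0703, 0.0536]
orientation: [-149.9, 89.8, 30.1]
force: [-0.5, -0.6, -1.6]
opening: 0.0336
from [0.4469 0.0703 0.0536] shift units [-0.02 -0.01 -0.13] rows 1.0
rot units [-0.02  0.03  0.  ]
```

```bash
python3 -m crank '[{"linear":[-0.02,-0.01,-0.1],"rot":[-0.02,0.03,0],"hand":0.2},{"linear":[0,0,-0.03],"rot":[0,0,0],"hand":0.2},{"linear":[0,0,-0.02],"rot":[0,0,0],"hand":0.2},{"linear":[0,0,0],"rot":[0,0,0],"hand":0.2}]'; python3 - <<'E'
from h import *
go([.4455,.070,.0445],RD)
s,o=snap("wrist","w42")
E
```

```text
clock: 63.95
tool_pos: [0.4465, 0.0702, 0.045]
orientation: [-154.1, 89.9, 25.9]
force: [0.2, -0.4, -1.2]
opening: 0.0335
from [0.4465 0.0702 0.045 ] shift units [-0.02 -0.   -0.01] rows 1.0
rot units [-0.01  0.02  0.  ]
```

View pics/w42.png

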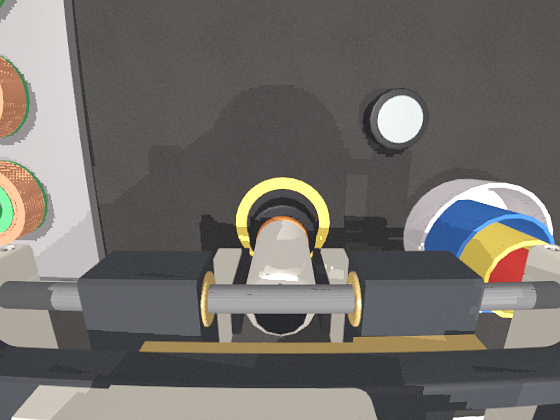

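On the mark, roughly centred. Release gently, rise straight up, and clear off to the side for a final check.

```bash
python3 -m crank '[{"linear":[0,0,0],"rot":[0,0,0],"hand":0.35},{"linear":[0,0,0],"rot":[0,0,0],"hand":0.5},{"linear":[0,0,0],"rot":[0,0,0],"hand":0.7},{"linear":[0,0,0],"rot":[0,0,0],"hand":0.7},{"linear":[0,0,0.3],"rot":[0,0,0],"hand":0.7},{"linear":[0,0,0.6],"rot":[0,0,0],"hand":0.7},{"linear":[0,0,0.9],"rot":[0,0,0],"hand":0.7},{"linear":[0,0,0.9],"rot":[0,0,0],"hand":0.7},{"linear":[0,0,0.4],"rot":[0,0,0],"hand":0.7},{"linear":[0,0,0],"rot":[0,0,0],"hand":0.7}]'; python3 - <<'E'
from h import *
s,o=snap("wrist","w43"); P=cloud(s,o)
m=(P[...,2]>.095)&(P[...,2]<.12)&(np.hypot(P[...,0]-.444,P[...,1]-.069)<.05); v,u=np.nonzero(m); q=plane(s,u,v,.114,o); print(" reader top",cv2.minEnclosingCircle(q[:,:2].astype(np.float32)),P[m].mean(0).round(4),len(q))
C,_=colours(s); m=C["yellow"]&(np.hypot(P[...,0]-.445,P[...,1]-.069)<.06)&(P[...,2]<.02); v,u=np.nonzero(m); q=plane(s,u,v,0.,o); print(" pad",circ(q),cv2.minEnclosingCircle(q[:,:2].astype(np.float32)))
bigrim(s,o); rimfit(s,o,"blue",.060,(.37,.52,-.15,.02));rimfit(s,o,"yellow",.078,(.37,.52,-.15,.02));rimfit(s,o,"red",.095,(.37,.52,-.15,.02))
s,o=snap("scene","s43"); s,o=snap("top","t43")
E
```

```text
clock: 65.25
tool_pos: [0.4459, 0.0696, 0.2379]
orientation: [-164.0, 89.8, 16.0]
force: [0.1, -0.1, -0.4]
opening: 0.0614
 reader top ((0.4437132477760315, 0.06968237459659576), 0.017373550683259964) [0.4431 0.0697 0.1107] 852
 pad (array([0.44412167, 0.06966525]), np.float64(0.03424408030889964)) ((0.44264906644821167, 0.06885447353124619), 0.03650248423218727)
large 733 [ 0.4358 -0.068 ] 0.0459 arc 358.0 z 0.0394
blue 336 enc [ 0.4362 -0.067 ] 0.0342 fit [ 0.436  -0.0668] 0.0317 z 0.0592
yellow 122 enc [ 0.436  -0.0656] 0.025 fit [ 0.436  -0.0651] 0.0229 z 0.0757
red 295 enc [ 0.4357 -0.067 ] 0.0179 fit [ 0.4354 -0.067 ] 0.015 z 0.0937
```

View pics/w43.png

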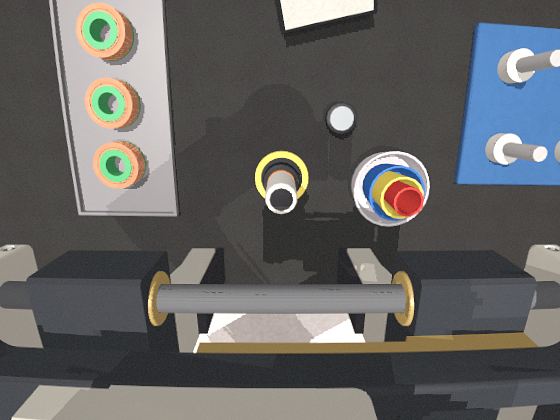

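View pics/s43.png

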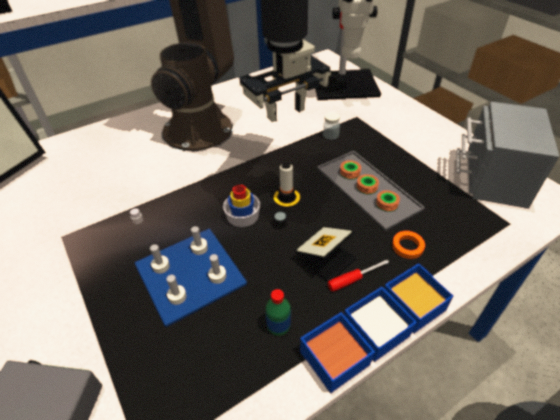

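Reader (281,180) stands on its mark within about 1 mm, the nest is intact, and three coils lie flat apart from each other in the tray. Handing in.

```bash
python3 -c "
from plant import ticket; print(ticket.close_job())"
```

```text
the job is handed in; nothing more can be done
None
```

The job is done and handed in at about 65 s of the 210 s allowed. No verdict is reported back, so this rests on my own checks.

- **Cups:** The blue, yellow and red cups are nested in the large cup on the bench. All four rim centres agree within about 3 mm, and the rim heights match seated cups within about 2 mm.
- **Coils:** Three coils were present, with one spindle empty from the start. They lie flat in the tray in a row about 80 mm apart, tops about 26 mm above the bench.
- **Reader:** It was held steady for over 2 s, about 64 mm from the label. By the arm's pose and my label fit it was within about 1 mm of the middle and 0.2° of square. It now stands upright within about 1 mm of the centre of its mark. The camera checks show the label position to only a few millimetres.
- **Bystanders:** None was touched, and they look unmoved in the last pictures.

Three things went wrong or disagreed along the way:
- **Finger ends:** The camera depth put the visible finger ends about 35 mm above the reported TCP. Because of this my first grasp of the blue cup closed on air without moving the cup. I allowed for it in every later grasp.
- **Reader knocked:** The reader was found about 4 cm off its mark partway through the run. I picked it up from there and put it back on the mark.
- **Camera mismatch:** The wrist and top cameras differed by 2–4 mm in y at the tray, well inside the tolerances.

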